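Restack the picking totes and book the stack

ROBOT

A 6-joint arm with a two-finger parallel gripper is mounted at the origin on the work surface. World frame = base frame: x ahead of the robot, y to its left, z up, the work surface at z = 0. Lengths are in m, angles in rad, forces in N, time in s.
With the tool pointing down it reaches from about 0.35 to 0.8 m from the base axis. Payload 7.3 kg.
Tool frame: the origin (TCP) lies at the very end of the fingers, on their centre line; the grasp point (between the pads) lies env.grip_point_offset behind it (env.grip_point_offset is the distance from the TCP to the grasp point, in m); z points along the fingers, y is the direction in which the jaws open and shut (so a half turn about z gives the same grasp; the last joint's range is limited). The gripper opens to 85 mm and grips with 20 to 120 N. Pads are 22 mm wide; open, the fingers measure 114 mm over their backs; the gripper's body (76 mm by 85 mm) begins 54 mm behind the grasp point. The pads swing forward as they close: fully open they stand 13 mm farther back than shut.
Start: joints at [-1.278, 0.342, 1.524, -0, 1.275, -0.146], TCP at [0.223, -0.475, 0.209] pointing down, gripper open.
Joint ranges: [-2.53, 2.53], [-0.77, 2.02], [0.04, 2.7], [-1, 4.14], [0.28, 2.66], [-3.11, 3.11]. Speed limits (rad/s): [2.57, 2.57, 3.14, 3.14, 3.14, 3.14].

INTERFACE

Orientations are given as a unit quaternion [w, x, y, z].
In Python, from workcell import env gives the robot as it stands.
- The arm moves only by the shell command python3 -m inch 'ROWS'. ROWS is a JSON object of lists of equal length, an entry for each row: "dr": the turn, a rotation vector about the tool's x, y, z in degrees, a list of three; "dp": the shift along the tool's x, y, z in cm, a list of three; "grip": the finger opening in cm, from 0 to 8.54. In form: {"dr": [[rx, ry, rz], ...], "dp": [[tx, ty, tz], ...], "grip": [grip, ...]}. A call has 1 to 12 rows; each row is the pose to reach, as a shift and turn from the pose measured when the call began, along the tool's axes at that moment; what a row does not reach only later rows make up. A row lasts 1/12 s, in which the tool goes at most 41.7 mm and 7.16 degrees, less where a joint would pass 70% of its speed; a pose out of reach is approached as far as the arm can. A call with a gripper value outside its range is refused whole. The fingers move at their own pace and stop on an object; the grip force is fixed at half the most. Time passes only in rows, so rows that repeat a pose let the fingers close. It gives the time, the measured TCP pose, the force and the opening at its end, in the units of the state.
- env.observe(): the state, without advancing time (a new reading comes with each control period).
- env.read_camera(name): name is "scene" or "side" or "wrist"; returns (picture, depth): 480x640x3 uint8, red, green, blue; 480x640 float32, m along the optical axis (not along the pixel's ray), 0 where there is no reading.
- env.calibration(name): a dict with "mtx" (3x3 intrinsics, pixels), "dist" ([k1, k2, p1, p2, k3] as OpenCV has them; the pictures are not rectified), "pose" (4x4, takes a point from camera to world coordinates). Camera axes: x right, y down, z forward; pixel columns grow to the right and rows downward; lengths in m; the calibration is good to about 2 mm. A picture is of the moment at which its call begins: read the wrist's pose just before it. calibration takes no time and is no camera call; for the wrist camera it gives the pose at the moment of the call.
- env.job_done(): hands the job in, once; it reports no verdict.
The state is a dict: "t": time; "joints": joint angles; "dq": joint speeds; "effort": joint torques, N m; "position": TCP position; "tcp_rot": TCP orientation; "force": force on the tool from outside, world axes, zero at the start; "moment": the same for the moment, N m; "finger_gap": finger opening in m.
Only numpy, scipy, OpenCV 4.12 (cv2) and the standard library are available. Lean on these libraries where they do the work, as an engineer would, in place of code of your own. Each camera call takes 0.05 s, during which the arm holds its last target.

TASK

Press and let go the round key to open the booking; then build all the loose blue totes into one column on the bottom tote that is clipped to the bench, turning each one end for end against the tote below it so that it stacks instead of nesting (one may be nested in the bottom tote already: take it out and turn it), and put every small banded parts carton into the topmost tote. When the column is built and loaded, close the booking: press the square key, let it come up, then press the long bar key, one key at a time; leave the other things on the bench alone.

Things in the scene. Friction and masses are not known exactly. Their poses are not given: they have to be found in the camera images.
- base: The bottom tote, clipped to the bench (fixed), same as the others: 180 (x) x 64 (y) x 70 (z) mm, origin at the centre of its underside. Ends differ: inside the mouth the +x end has one middle pillar, the -x end two corner pillars (tops 10 below the rim); underneath, the +x end has two corner foot lobes, the -x end one middle lobe. Mouth 174 x 58 inside.
- tote1: Loose tote like the bottom one, 160 g, origin at the centre of its underside. Upright outer walls 64 apart from z 33 to 70: grip them there, across its y. Lower half 50 wide, enters a mouth with 4 mm play all round. Same way round as the tote below it nests, underside 37 above the other's; turned 180 degrees it stacks, 60 above. If present, starts nested in the bottom tote. May be absent.
- tote2: Loose tote, same as tote1 in shape, axes and origin, standing on the bench at any yaw; may be absent. It stacks when its +x end lies over the -x end of the tote directly below it, whichever that is.
- tote3: Loose tote, same as tote1 in shape, axes and origin, standing on the bench at any yaw; may be absent. Walls 3 mm thick; floor inside 130 (x) x 44 (y) mm, its top 3 above the underside.
- carton1: A small brown parts carton with a paper band, 22 (x) x 34 (y) x 26 (z) mm, 40 g, standing on the bench; origin at the centre of its underside. May be absent.
- carton2: A small brown parts carton with a paper band, 22 (x) x 34 (y) x 26 (z) mm, 40 g, standing on the bench; origin at the centre of its underside. May be absent.
- carton3: A small brown parts carton with a paper band, 22 (x) x 34 (y) x 26 (z) mm, 40 g, standing on the bench; origin at the centre of its underside. May be absent.
- key_round (a joint): Travel of the round key (30 mm across) (m): 0 up, 0.006 fully down; spring return, about 1.2 N to start, 5 N fully down. A press counts beyond about 4 mm.
- key_round_top (a point): Centre of the upper face of the round key (30 mm across), about 42 above the bench when up; its z is up, press it straight down. The three white keys sit in black 62 mm square plates in a row at 75 mm spacing on the grey panel, in an order that varies.
- key_square (a joint): Travel of the square key (30 x 30 mm) (m): 0 up, 0.006 fully down; spring return, about 1.2 N to start, 5 N fully down. A press counts beyond about 4 mm.
- key_square_top (a point): Centre of the upper face of the square key (30 x 30 mm), about 42 above the bench when up; its z is up, press it straight down. The three white keys sit in black 62 mm square plates in a row at 75 mm spacing on the grey panel, in an order that varies.
- key_bar (a joint): Travel of the long bar key (18 x 50 mm) (m): 0 up, 0.006 fully down; spring return, about 1.2 N to start, 5 N fully down. A press counts beyond about 4 mm.
- key_bar_top (a point): Centre of the upper face of the long bar key (18 x 50 mm), about 42 above the bench when up; its z is up, press it straight down. The three white keys sit in black 62 mm square plates in a row at 75 mm spacing on the grey panel, in an order that varies.
- tape_roll: Bystander, to be left where it is: clear tape roll, 84 across, 24 high mm; origin at the centre of its underside.
- spray: Bystander, to be left where it is: white spray bottle, 52 across, 130 high mm; origin at the centre of its underside.
- pen_cup: Bystander, to be left where it is: dark pen cup, 72 across, 90 high mm; origin at the centre of its underside.
- marker: Bystander, to be left where it is: black marker, 110 x 13 x 13 mm; origin at the centre of its underside.
- cutter: Bystander, to be left where it is: grey cutter, 130 x 22 x 14 mm; origin at the centre of its underside.
Things that resemble listed ones, but are neither listed nor needed, are in the scene too. Leave any purple look-alike of the carton3 alone.

How it is judged:
On the way, in this order (a step that is already met when the one before it is completed fails the run):
1. the round key is pressed, the other two up (value of joint key_round above 0.004 m and value of joint each of key_square, key_bar below 0.0015 m), for 0.05 s.
2. every loose tote is stacked in the column on the bottom tote and every carton is in the topmost tote ((z of tote1 in the frame of base between 0.055 and 0.065 m or z of tote1 in the frame of base between 0.115 and 0.125 m or z of tote1 in the frame of base between 0.175 and 0.185 m) and horizontal distance between each of tote1, tote2, tote3 and base below 0.018 m and angle between the x axis of each of tote1, tote2, tote3 and the x axis of base, either way round below 0.2 rad and angle between each of tote1, tote2, tote3's own z axis and vertical below 0.06 rad and linear speed of each of tote1, tote2, tote3, carton1, carton2, carton3 below 0.03 m/s and (z of tote2 in the frame of base between 0.055 and 0.065 m or z of tote2 in the frame of base between 0.115 and 0.125 m or z of tote2 in the frame of base between 0.175 and 0.185 m) and (z of tote3 in the frame of base between 0.055 and 0.065 m or z of tote3 in the frame of base between 0.115 and 0.125 m or z of tote3 in the frame of base between 0.175 and 0.185 m) and z of each of carton1, carton2, carton3 in the frame of tote1 above -0.002 m and z of each of carton1, carton2, carton3 in the frame of tote2 above -0.002 m and z of each of carton1, carton2, carton3 in the frame of tote3 above -0.002 m and (z of carton1 in the frame of tote1 below 0.047 m or z of carton1 in the frame of tote2 below 0.047 m or z of carton1 in the frame of tote3 below 0.047 m) and x of carton1 in the frame of base between -0.1 and 0.1 m and y of carton1 in the frame of base between -0.045 and 0.045 m and (z of carton2 in the frame of tote1 below 0.047 m or z of carton2 in the frame of tote2 below 0.047 m or z of carton2 in the frame of tote3 below 0.047 m) and x of carton2 in the frame of base between -0.1 and 0.1 m and y of carton2 in the frame of base between -0.045 and 0.045 m and (z of carton3 in the frame of tote1 below 0.047 m or z of carton3 in the frame of tote2 below 0.047 m or z of carton3 in the frame of tote3 below 0.047 m) and x of carton3 in the frame of base between -0.1 and 0.1 m and y of carton3 in the frame of base between -0.045 and 0.045 m), for 0.3 s.
3. the square key is pressed, the other two up (value of joint key_square above 0.004 m and value of joint each of key_round, key_bar below 0.0015 m), for 0.05 s.
4. the long bar key is pressed, the other two up (value of joint key_bar above 0.004 m and value of joint each of key_round, key_square below 0.0015 m), for 0.05 s.
At the end, for the whole second after the job is handed in: Every loose tote stands 60, 120 or 180 mm (within 5) above the bottom tote, upright within 0.06 rad, within 18 mm of its centre and 0.2 rad of its length; every carton lies inside the topmost tote, below the rim; all at rest and the keys up again (all of step 2 and value of joint each of key_round, key_square, key_bar below 0.002 m); the robot touches nothing.
It fails at once if two keys pressed at once (value of joint each of key_round, key_square above 0.003 m or value of joint each of key_round, key_bar above 0.003 m or value of joint each of key_square, key_bar above 0.003 m).
It fails at once if a bystander is moved more than 3 cm (distance of any of tape_roll, spray, pen_cup, marker, cutter from where it was at the start of the episode above 0.03 m).
Of tote1, tote2, tote3 only 2 to 3 are there at a start; the rules pass over those that are not, and their reading is None.
Of carton1, carton2, carton3 only 2 to 3 are there at a start; the rules pass over those that are not, and their reading is None.
At some moment in a run one of carton1, carton2, carton3 may be knocked a few centimetres aside while the robot is not near it.
It also fails if it takes over 210 s, if anything falls off the work surface, if the arm or the gripper's body presses on something with over 40 N, if the wrist force passes 120 N, or if a joint passes its speed limit or range.

## Working session

There is one attempt and no reset: what is moved stays moved. The work goes in short steps, Python scripts to look and compute and a shell command to move; the robot and the scene stay as the last step left them, time stands still between calls to the robot, and variables do not carry over. Pictures are saved under pics/ and viewed, and the job is handed in when it is done.

```bash
ls; mkdir -p pics; python3 - <<'E'
from workcell import env
import cv2
print(env.observe(), env.grip_point_offset)
for n in ("scene","side","wrist"):
    im,d=env.read_camera(n); cv2.imwrite(f"pics/a_{n}.png",im[:,:,::-1])
    c=env.calibration(n); print(n,c["mtx"].round(1).tolist(),c["dist"],c["pose"].round(3).tolist())
E
```

```text
pics
{'t': 0.0, 'joints': array([-1.27800552e+00,  3.42743478e-01,  1.52504183e+00, -8.90450152e-06,
        1.27540654e+00, -1.45995601e-01]), 'dq': array([ 0.00076948, -0.00045483, -0.00173753,  0.00078931, -0.00183344,
        0.00059522]), 'effort': array([ 4.77601934e-04, -4.33669853e+01, -2.46013927e+01, -2.23932393e-04,
        7.81737588e-03, -1.12185734e-05]), 'position': array([ 0.22292975, -0.47482029,  0.20790657]), 'tcp_rot': array([-7.97130301e-04,  9.76029095e-01,  2.17638613e-01, -6.28826223e-05]), 'force': array([-0.39337864,  0.41975338, -1.07957403]), 'moment': array([-0.05533827,  0.02023426,  0.03837955]), 'finger_gap': 0.08533093890749999} 0.0187
scene [[502.2, 0.0, 322.6], [0.0, 502.2, 237.9], [0.0, 0.0, 1.0]] [-0.02159209  0.          0.          0.          0.        ] [[0.043, 0.834, -0.55, 1.1], [0.999, -0.041, 0.016, -0.022], [-0.01, -0.55, -0.835, 0.939], [0.0, 0.0, 0.0, 1.0]]
side [[465.2, 0.0, 318.5], [0.0, 465.2, 242.6], [0.0, 0.0, 1.0]] [-0.03617183  0.          0.          0.          0.        ] [[-0.999, 0.003, 0.036, 0.494], [-0.03, 0.48, -0.877, 0.788], [-0.02, -0.877, -0.479, 0.511], [0.0, 0.0, 0.0, 1.0]]
wrist [[358.6, 0.0, 319.8], [0.0, 358.6, 240.3], [0.0, 0.0, 1.0]] [-0.06837648  0.          0.          0.          0.        ] [[0.425, -0.862, -0.276, 0.293], [-0.905, -0.404, -0.129, -0.442], [-0.0, 0.305, -0.952, 0.373], [0.0, 0.0, 0.0, 1.0]]
```

View pics/a_scene.png

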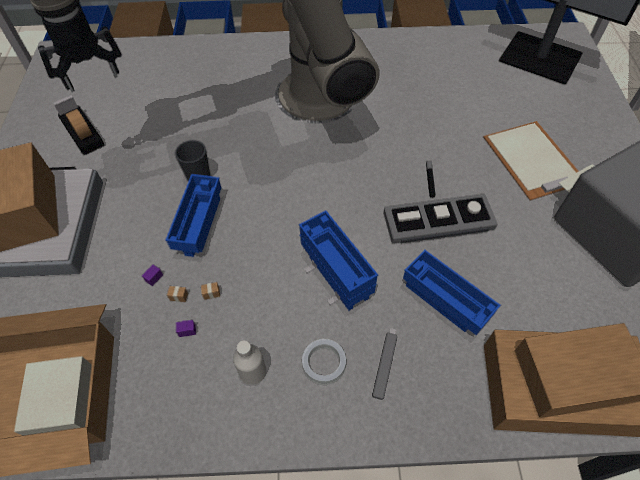

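View pics/a_side.png

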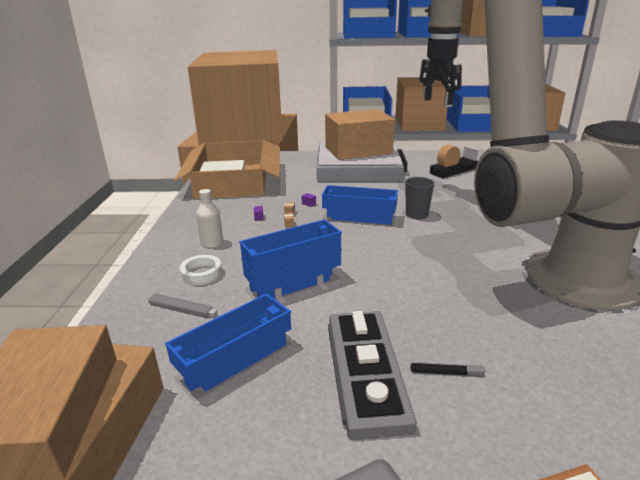

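View pics/a_wrist.png

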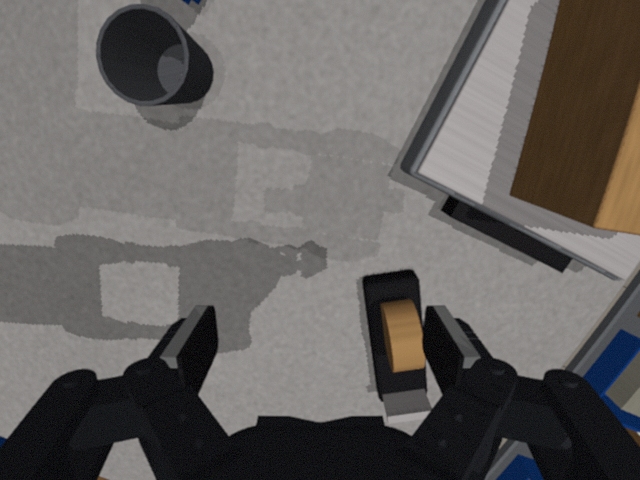

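The scene view shows the base with a tote that looks nested in it at (338,258). Loose totes are at (195,213) and (450,290), and cartons at (177,293) and (210,290), with purple look-alikes at (152,274) and (186,328). On the panel, bar, square and round sit at (408,216), (441,212) and (474,208). Next I'll measure these.

```bash
cat > h.py <<'E'
import numpy as np, cv2, json
from workcell import env
from scipy.spatial.transform import Rotation as R
def und(c,uv): return cv2.undistortPoints(np.array(uv,float).reshape(-1,1,2),c["mtx"],c["dist"]).reshape(-1,2)
def plane(c,uv,z):
    n=und(c,uv); d=np.c_[n,np.ones(len(n))]@c["pose"][:3,:3].T; o=c["pose"][:3,3]
    return o+d*((z-o[2])/d[:,2])[:,None]
def deproj(c,uv,dep):
    n=und(c,uv); return (np.c_[n,np.ones(len(n))]*np.array(dep)[:,None])@c["pose"][:3,:3].T+c["pose"][:3,3]
def proj(c,P):
    T=np.linalg.inv(c["pose"]); r,_=cv2.Rodrigues(T[:3,:3]); return cv2.projectPoints(np.array(P,float).reshape(-1,1,3),r,T[:3,3],c["mtx"],c["dist"])[0].reshape(-1,2)
def tri(c1,u1,c2,u2):
    A=[];b=[]
    for c,u in((c1,u1),(c2,u2)):
        n=und(c,[u])[0]; d=c["pose"][:3,:3]@np.r_[n,1]; d/=np.linalg.norm(d); M=np.eye(3)-np.outer(d,d); A.append(M); b.append(M@c["pose"][:3,3])
    A=np.vstack(A);b=np.hstack(b); x=np.linalg.lstsq(A,b,rcond=None)[0]; return x,np.linalg.norm(A@x-b)
def shot(n,tag):
    c=env.calibration(n); im,d=env.read_camera(n); cv2.imwrite(f"pics/{tag}_{n}.png",im[:,:,::-1]); return c,im,d
def cloud(c,d,mask):
    v,u=np.nonzero(mask&(d>0)); return deproj(c,np.c_[u,v],d[v,u])
def hsv(im): return cv2.cvtColor(im,cv2.COLOR_RGB2HSV)
def blue(im): h=hsv(im); return cv2.inRange(h,(105,120,30),(125,255,255))
def blobs(m,amin):
    n,l,s,ce=cv2.connectedComponentsWithStats(m); return [(l==i,s[i],ce[i]) for i in range(1,n) if s[i][4]>amin]
def rim(P,off=.004):
    zt=np.percentile(P[:,2],98); Q=P[P[:,2]>zt-off]; (cx,cy),(w,h),a=cv2.minAreaRect(Q[:,:2].astype(np.float32)*1000)
    if w<h: a+=90
    return zt,(round(cx/1000,4),round(cy/1000,4)),(round(max(w,h)),round(min(w,h))),round((a+90)%180-90,1),len(Q)
def goto(p,yaw_deg):
    "dp (cm, tool axes) and dr for TCP target p with tool down, tool y axis (jaw) at yaw_deg in the world (mod 180)"
    s=env.observe(); q=s["tcp_rot"]; r=R.from_quat([q[1],q[2],q[3],q[0]]); M=r.as_matrix()
    dp=M.T@(np.array(p)-s["position"])*100
    best=None
    for k in(0,180,-180):
        a=np.deg2rad(yaw_deg+k); y=np.array([np.cos(a),np.sin(a),0]); z=np.array([0,0,-1.]); T=np.c_[np.cross(y,z),y,z]
        dr=np.rad2deg(R.from_matrix(M.T@T).as_rotvec())
        if best is None or np.linalg.norm(dr)<np.linalg.norm(best): best=dr
    print("dp",dp.round(2),"dr",best.round(1),"jaw now",np.rad2deg(np.arctan2(M[1,1],M[0,1])).round(1),"j6",s["joints"][5].round(2))
E
cat > m1.py <<'E'
from h import *
import sys
tag=sys.argv[1]
for n in("scene","side"):
    c,im,d=shot(n,tag)
    print(n)
    for m,s,ce in blobs(blue(im),500):
        P=cloud(c,d,m)
        if len(P)<300 or not(0.1<np.median(P[:,0])<1 and abs(np.median(P[:,1]))<.6): continue
        print(" blue",ce.round(),s[4],rim(P))
    h=hsv(im); 
    for m,s,ce in blobs(cv2.inRange(h,(8,90,90),(22,255,255)),25):
        P=cloud(c,d,m)
        if len(P)<20 or s[4]>1500: continue
        print(" brown",ce.round(),s[4],np.median(P,0).round(3),P.min(0).round(3),P.max(0).round(3))
E
python3 m1.py b; python3 - <<'E'
from h import *
im=cv2.imread("pics/b_scene.png"); cv2.imwrite("pics/b_crop.png",cv2.resize(im[160:350,130:510],None,fx=2,fy=2,interpolation=cv2.INTER_CUBIC))
im=cv2.imread("pics/b_side.png"); cv2.imwrite("pics/b_crop2.png",cv2.resize(im[170:430,160:460],None,fx=2.2,fy=2.2,interpolation=cv2.INTER_CUBIC))
E
```

```text
scene
 blue [195. 214.] 2846 (np.float64(0.0717566435690403), (0.4343, -0.2827), (183, 66), -11.2, 330)
 blue [338. 259.] 3968 (np.float64(0.1086786335491278), (0.5782, 0.0201), (183, 66), 30.3, 463)
 blue [449. 293.] 3898 (np.float64(0.071975067062649), (0.654, 0.2395), (181, 67), 43.8, 489)
 brown [ 77. 120.] 284 [ 0.162 -0.593  0.083] [ 0.126 -0.623  0.056] [ 0.182 -0.573  0.094]
 brown [556. 146.] 165 [0.236 0.598 0.004] [ 0.143  0.564 -0.003] [0.32  0.627 0.009]
 brown [518. 175.] 419 [0.351 0.477 0.003] [ 0.172  0.424 -0.003] [0.401 0.543 0.009]
 brown [214. 287.] 55 [ 0.61  -0.232  0.026] [ 0.598 -0.24   0.022] [ 0.619 -0.225  0.03 ]
 brown [204. 289.] 53 [ 0.614 -0.253  0.027] [ 0.603 -0.259  0.022] [ 0.622 -0.246  0.03 ]
 brown [170. 291.] 51 [ 0.615 -0.321  0.027] [ 0.6   -0.327  0.022] [ 0.624 -0.314  0.031]
 brown [181. 292.] 59 [ 0.616 -0.3    0.026] [ 0.604 -0.306  0.018] [ 0.626 -0.294  0.03 ]
side
 blue [359. 204.] 2419 (np.float64(0.06948793438016955), (0.4323, -0.2823), (181, 71), -11.3, 286)
 blue [257. 304.] 12476 (np.float64(0.10597883768038788), (0.5761, 0.0218), (183, 69), 30.5, 618)
 brown [478.  19.] 510 [-0.171 -1.601  0.386] [-0.215 -1.619  0.316] [ 0.256 -0.042  0.494]
 brown [553. 107.] 622 [-0.61  -1.601 -0.014] [-0.652 -1.806 -0.135] [-0.549 -1.58   0.057]
 brown [448. 155.] 380 [ 0.15 -0.59  0.06] [ 0.097 -0.654  0.028] [ 0.178 -0.569  0.089]
 brown [288. 210.] 80 [ 0.614 -0.294  0.022] [ 0.6   -0.306  0.01 ] [ 0.625 -0.248  0.028]
 brown [289. 221.] 95 [ 0.606 -0.226  0.016] [ 0.595 -0.238  0.001] [ 0.616 -0.221  0.028]
 brown [151. 373.] 98 [0.75  0.318 0.049] [0.747 0.301 0.034] [0.752 0.346 0.065]
 brown [571. 473.] 340 [0.212 0.434 0.004] [ 0.18   0.422 -0.002] [0.254 0.443 0.007]
```

View pics/b_crop.png

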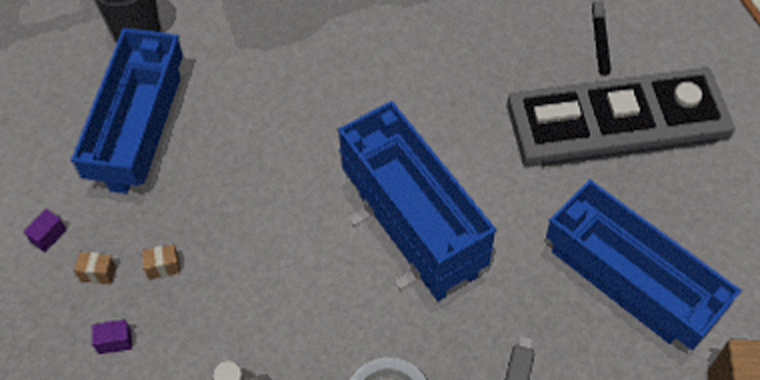

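View pics/b_crop2.png

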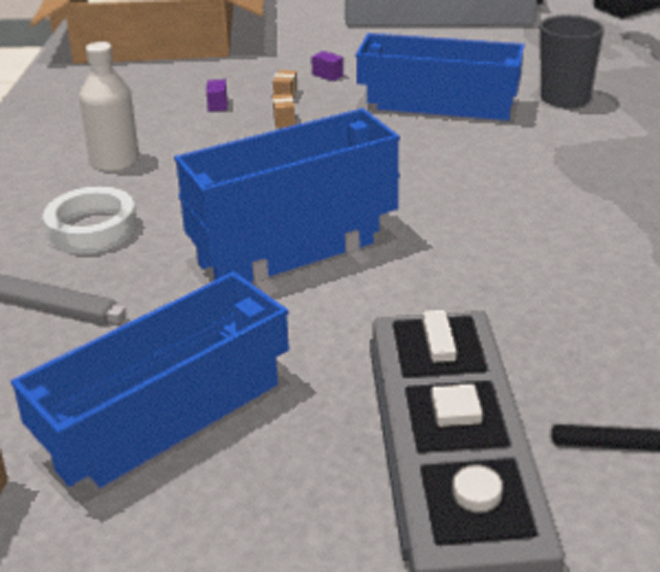

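```bash
python3 - <<'E'
import cv2,numpy as np
im=cv2.imread("pics/b_scene.png")
def z(a,b): return cv2.resize(im[a[1]:a[1]+100,a[0]:a[0]+100],(390,390),interpolation=cv2.INTER_CUBIC)
g=np.hstack([z((145,165),0),z((290,207),0)]); g=np.clip(g*1.8,0,255).astype(np.uint8)
cv2.imwrite("pics/b_z.png",g)
g=np.hstack([z((400,243),0),cv2.resize(cv2.imread("pics/b_side.png")[210:300,235:350],(390,390))]);cv2.imwrite("pics/b_z2.png",np.clip(g*1.8,0,255).astype(np.uint8))
E
```

```text
(no output)
```

View pics/b_z.png

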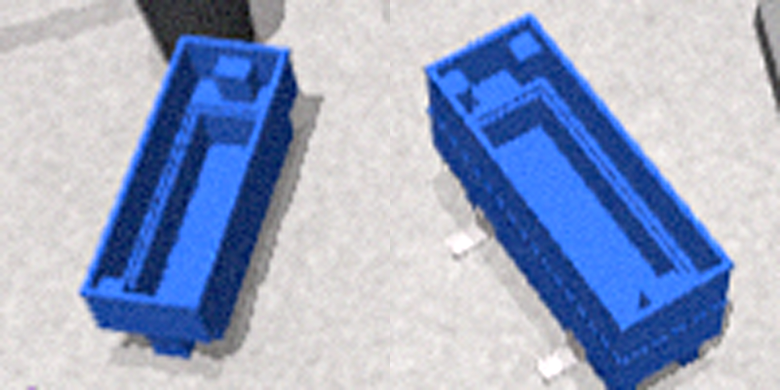

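View pics/b_z2.png

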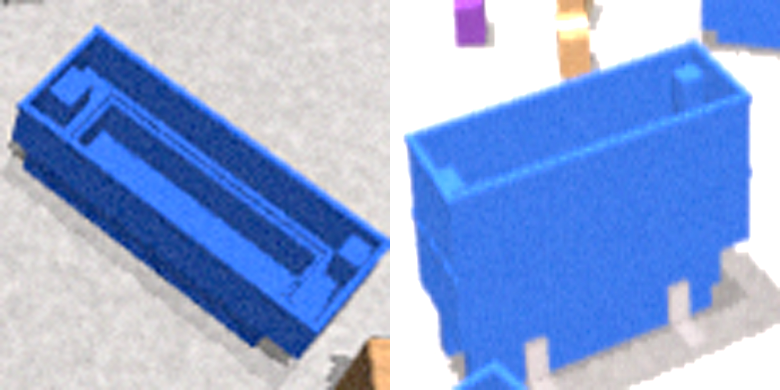

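Tote1 is nested, with its rim at 107 mm. Its two corner pillars are at the near end, so base +x points away from the robot at a yaw of about 30.4°. The left and right totes both have the middle pillar at the near end, so their yaws are about 168.8° and 223.8°. Next I'll triangulate the keys.

```bash
cat > keys.py <<'E'
from h import *
R_={}
for n,roi in(("scene",(385,190,500,245)),("side",(325,305,415,425))):
    c=env.calibration(n); im=cv2.cvtColor(cv2.imread(f"pics/b_{n}.png"),cv2.COLOR_BGR2RGB)
    h=hsv(im); m=cv2.inRange(h,(0,0,200),(180,45,255)); k=np.zeros_like(m); x0,y0,x1,y1=roi; k[y0:y1,x0:x1]=m[y0:y1,x0:x1]
    b=[x for x in blobs(k,30)]; b.sort(key=lambda x:x[2][0]); 
    for mm,s,ce in b: print(n,ce.round(1),s[4],plane(c,[ce],.042)[0].round(4))
    R_[n]=(c,b)
for i in range(3): print(tri(R_["scene"][0],R_["scene"][1][i][2],R_["side"][0],R_["side"][1][i][2]))
E
python3 keys.py; python3 -c "
from h import *
goto([0.4,0,0.25],0)"
```

```text
side [359.1 320.3] 199 [0.4554 0.1898 0.042 ]
side [367.1 351.9] 261 [0.4471 0.2642 0.042 ]
side [376.7 389.8] 255 [0.4387 0.338  0.042 ]
dp [ 36.21 -35.49  -4.14] dr [ -0.   -0.  -64.9] jaw now -64.9 j6 -0.15Traceback (most recent call last):
  File "keys.py", line 9, in <module>
    for i in range(3): print(tri(R_["scene"][0],R_["scene"][1][i][2],R_["side"][0],R_["side"][1][i][2]))
                                                ~~~~~~~~~~~~~~^^^
IndexError: list index out of range
```

```bash
sed -i 's/(0,0,200),(180,45,255)/(0,0,150),(180,60,255)/' keys.py; python3 keys.py
```

```text
scene [408.5 214.8] 122 [0.4578 0.1865 0.042 ]
scene [441.4 210.5] 124 [0.4497 0.2608 0.042 ]
scene [474.1 206. ] 94 [0.441  0.3356 0.042 ]
side [367.3 353.2] 331 [0.447  0.2669 0.042 ]
side [372.9 347.7] 3586 [0.438 0.255 0.042]
side [376.7 391. ] 339 [0.4389 0.3401 0.042 ]
(array([ 0.43315121,  0.20095766, -0.00903075]), np.float64(0.014658228968082266))
(array([0.44290424, 0.2598067 , 0.04174658]), np.float64(0.008122085311266194))
(array([0.43852089, 0.33692723, 0.03860113]), np.float64(3.834641340156311e-05))
```

```bash
python3 -m inch '{"dr":[[0,0,-6],[0,0,-12],[0,0,-18],[0,0,-24],[0,0,-30],[0,0,-36],[0,0,-42],[0,0,-48],[0,0,-54],[0,0,-60],[0,0,-64],[0,0,-64]],"dp":[[0,0,-4],[3,-3,-5],[6,-6,-5],[9,-9,-5],[12,-12,-5],[15,-15,-5],[18,-18,-5],[21,-21,-5],[24,-24,-5],[27,-27,-5],[30,-30,-5],[33,-33,-5]],"grip":[0,0,0,0,0,0,0,0,0,0,0,0]}'
```

```text
t: 1.25
position: [0.3785, -0.0431, 0.2588]
tcp_rot: [0.0, 0.711, 0.703, 0.0]
force: [1.2, 0.1, -0.8]
finger_gap: 0.0003
```

Combining the two views puts round at (0.440, 0.337), square at (0.448, 0.2625) and bar at (0.457, 0.188). The spacing comes out at 75 mm, as it should. Now I'll move over the round key.

```bash
python3 -c "
from h import *
goto([0.44,0.337,0.07],-6)"
```

```text
dp [38.07  5.71 18.9 ] dr [ 0.  -0.   5.3] jaw now -0.7 j6 -0.3
```

```bash
python3 -m inch '{"dr":[[0,0,1],[0,0,2],[0,0,3],[0,0,4],[0,0,5],[0,0,5],[0,0,5],[0,0,5],[0,0,5],[0,0,5],[0,0,5],[0,0,5]],"dp":[[4,0.6,1],[8,1.2,3],[12,1.8,5],[16,2.4,7],[20,3,9],[24,3.6,11],[28,4.2,13],[32,4.8,15],[36,5.4,17],[38,5.7,18.5],[38.1,5.7,18.9],[38.1,5.7,18.9]],"grip":[0,0,0,0,0,0,0,0,0,0,0,0]}'; python3 - <<'E'
from h import *
c,im,d=shot("wrist","c")
goto([0.44,0.337,0.036],-6)
for P in([.44,.337,.042],[.4484,.2625,.042],[.4566,.188,.042]): print(proj(c,[P])[0].round())
E
```

```text
t: 2.25
position: [0.4384, 0.3393, 0.0669]
tcp_rot: [-0.001, 0.74, 0.673, -0.002]
force: [-0.4, -1.0, -0.7]
finger_gap: 0.0
dp [-0.08  0.14  3.23] dr [-0.1  0.1  0.5] jaw now -5.5 j6 0.61
[325. 271.]
[348. 377.]
[366. 459.]
```

View pics/c_wrist.png

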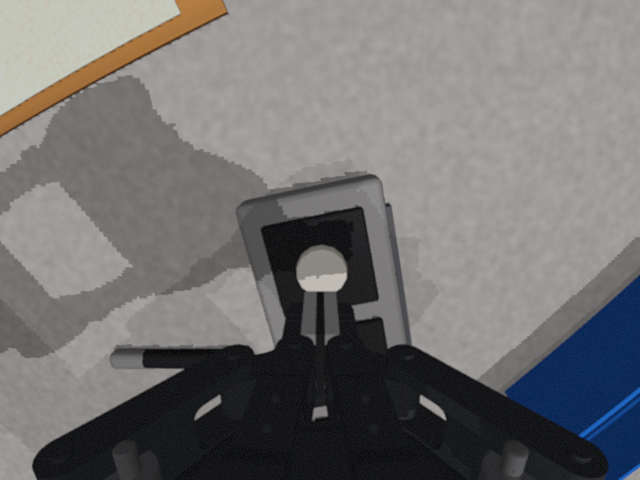

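The round key is at (322,270), against a predicted (325,271), so the tool lines up. Pressing.

```bash
python3 -m inch '{"dr":[[0,0,0],[0,0,0],[0,0,0],[0,0,0],[0,0,0],[0,0,0]],"dp":[[-0.1,0.1,1.2],[-0.1,0.1,2.3],[-0.1,0.1,2.8],[-0.1,0.1,3.1],[-0.1,0.1,3.2],[-0.1,0.1,3.2]],"grip":[0,0,0,0,0,0]}'
```

```text
t: 2.8
position: [0.4399, 0.3365, 0.0366]
tcp_rot: [-0.0, 0.741, 0.672, -0.001]
force: [-0.3, -0.2, -0.2]
finger_gap: 0.0001
```

```bash
python3 -m inch '{"dr":[[0,0,0],[0,0,0]],"dp":[[0,0,0.2],[0,0,0.2]],"grip":[0,0]}';python3 -m inch '{"dr":[[0,0,0],[0,0,0]],"dp":[[0,0,0.2],[0,0,0.2]],"grip":[0,0]}'; python3 -c "
from h import *
shot('side','d');shot('scene','d')"
```

```text
t: 2.97
position: [0.4401, 0.3364, 0.0349]
tcp_rot: [-0.0, 0.741, 0.672, -0.001]
force: [0.1, -0.7, 0.0]
finger_gap: 0.0001
t: 3.13
position: [0.4401, 0.3364, 0.0329]
tcp_rot: [-0.0, 0.741, 0.672, -0.001]
force: [-0.5, 0.6, 0.2]
finger_gap: -0.0002
```

View pics/d_side.png

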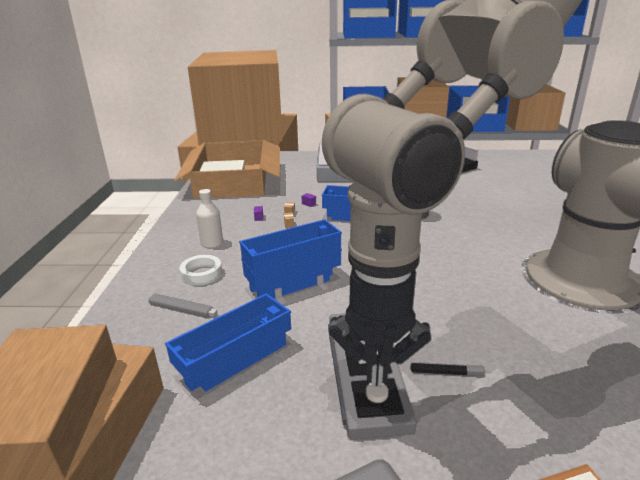

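The tip is at the centre of the key, but the force reads nothing yet. I'll keep going down in small steps.

```bash
python3 -m inch '{"dr":[[0,0,0],[0,0,0],[0,0,0]],"dp":[[0,0,0.2],[0,0,0.2],[0,0,0.2]],"grip":[0,0,0]}';python3 -m inch '{"dr":[[0,0,0],[0,0,0],[0,0,0]],"dp":[[0,0,0.2],[0,0,0.2],[0,0,0.2]],"grip":[0,0,0]}'; python3 -c "
from h import *
c,im,d=shot('wrist','d')"
```

```text
t: 3.48
position: [0.4399, 0.3364, 0.0308]
tcp_rot: [-0.0, 0.741, 0.672, -0.001]
force: [-1.1, 0.4, 0.2]
finger_gap: -0.0001
t: 3.73
position: [0.4398, 0.3363, 0.0286]
tcp_rot: [-0.0, 0.741, 0.672, -0.001]
force: [-0.5, -0.4, -0.5]
finger_gap: -0.0001
```

View pics/d_wrist.png

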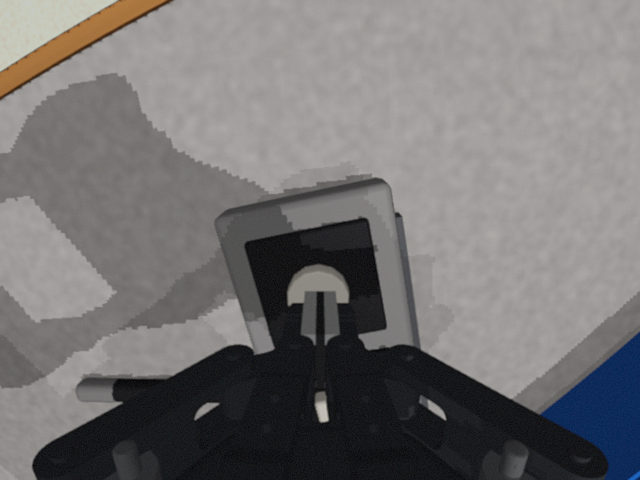

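```bash
python3 -c "
from h import *
c=env.calibration('wrist');im,d=env.read_camera('wrist')
s=env.observe();print('tcp px',proj(c,[s['position']])[0])
for u,v in((318,275),(300,285),(335,280),(270,250),(360,240),(310,298),(311,293),(311,320),(240,225)): print((u,v),im[v,u],deproj(c,[(u,v)],[d[v,u]])[0].round(4))
c=env.calibration('scene');im,d=env.read_camera('scene')
for u,v in((408,214),(441,210),(425,213)): print((u,v),im[v,u],deproj(c,[(u,v)],[d[v,u]])[0].round(4))
"
```

```text
tcp px [321.52992597 286.31061318]
(318, 275) [143 138 132] [0.4394 0.3478 0.0406]
(300, 285) [143 139 133] [0.4305 0.3435 0.0404]
(335, 280) [142 139 133] [0.447  0.3451 0.0418]
(270, 250) [16 13 13] [0.417  0.3586 0.0301]
(360, 240) [35 37 40] [0.4607 0.3595 0.0302]
(310, 298) [88 87 89] [0.4362 0.3471 0.0618]
(311, 293) [87 86 86] [0.4364 0.3469 0.057 ]
(311, 320) [87 89 86] [0.437  0.347  0.0791]
(240, 225) [86 85 87] [0.4028 0.3708 0.0233]
(408, 214) [183 178 171] [0.4548 0.1859 0.0408]
(441, 210) [165 158 154] [0.4473 0.2606 0.0405]
(425, 213) [108 107 107] [0.4419 0.2283 0.024 ]
```

The key top is at 0.0405 and still up. The visible fingertip surfaces sit well above the reported TCP. I'll keep going down in small guarded steps, watching the force and the key.

```bash
for i in 1; do python3 -m inch '{"dr":[[0,0,0],[0,0,0],[0,0,0]],"dp":[[0,0,0.2],[0,0,0.3],[0,0,0.3]],"grip":[0,0,0]}'; python3 -m inch '{"dr":[[0,0,0],[0,0,0],[0,0,0]],"dp":[[0,0,0.2],[0,0,0.3],[0,0,0.3]],"grip":[0,0,0]}'; done; python3 -c "
from h import *
c,im,d=shot('side','e')
cv2.imwrite('pics/e_z.png',cv2.resize(im[300:450,300:450,::-1],(600,600),interpolation=cv2.INTER_CUBIC))
s=env.observe();print(proj(c,[s['position']]),s['joints'])"
```

```text
t: 4.13
position: [0.4398, 0.3363, 0.0255]
tcp_rot: [-0.0, 0.741, 0.672, -0.001]
force: [0.1, -0.6, 0.1]
finger_gap: -0.0001
t: 4.38
position: [0.4396, 0.3362, 0.0221]
tcp_rot: [-0.0, 0.741, 0.672, -0.002]
force: [0.9, -0.7, 0.4]
finger_gap: -0.0002
[[375.27989385 399.25522002]] [ 5.14508361e-01  6.07161836e-01  1.66376147e+00 -2.40595275e-04
  8.73486146e-01  6.11665307e-01]
```

View pics/e_z.png

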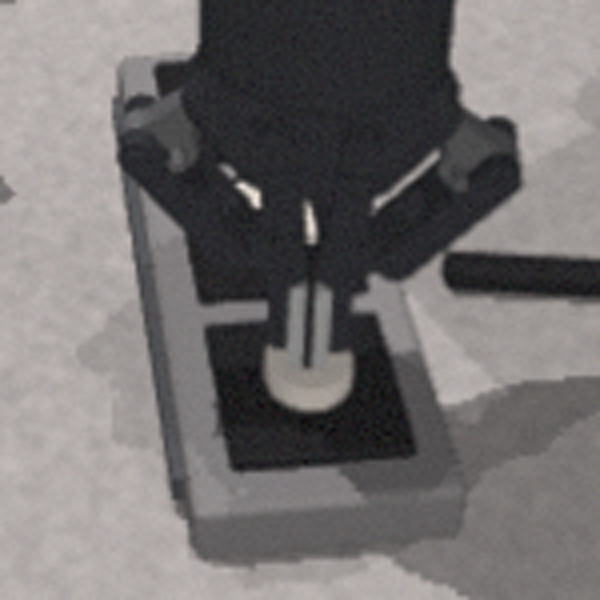

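```bash
python3 -m inch '{"dr":[[0,0,0],[0,0,0],[0,0,0]],"dp":[[0,0,0.2],[0,0,0.2],[0,0,0.2]],"grip":[0,0,0]}'; python3 -m inch '{"dr":[[0,0,0],[0,0,0],[0,0,0]],"dp":[[0,0,0.2],[0,0,0.2],[0,0,0.2]],"grip":[0,0,0]}'
```

```text
t: 4.68
position: [0.4396, 0.3362, 0.0201]
tcp_rot: [-0.0, 0.741, 0.672, -0.002]
force: [-0.1, 0.3, 0.8]
finger_gap: -0.0002
t: 4.93
position: [0.4397, 0.3363, 0.0182]
tcp_rot: [-0.0, 0.741, 0.672, -0.001]
force: [1.1, 0.1, 1.0]
finger_gap: 0.0002
```

```bash
python3 -m inch '{"dr":[[0,0,0],[0,0,0],[0,0,0]],"dp":[[0,0,0.2],[0,0,0.2],[0,0,0.2]],"grip":[0,0,0]}'; python3 -m inch '{"dr":[[0,0,0],[0,0,0],[0,0,0]],"dp":[[0,0,0.15],[0,0,0.15],[0,0,0.15]],"grip":[0,0,0]}'; python3 -c "
from h import *
c,im,d=shot('side','f')
cv2.imwrite('pics/f_z.png',cv2.resize(im[300:450,300:450,::-1],(600,600),interpolation=cv2.INTER_CUBIC))
c,im,d=shot('wrist','f')
for u,v in((318,275),(300,285),(335,280)): print((u,v),im[v,u],deproj(c,[(u,v)],[d[v,u]])[0].round(4))
for i in range(5): env.read_camera('side');print(env.observe()['force'])
"
```

```text
t: 5.18
position: [0.4398, 0.3363, 0.0163]
tcp_rot: [-0.0, 0.741, 0.672, -0.001]
force: [-0.3, 0.0, 2.6]
finger_gap: -0.0002
t: 5.43
position: [0.4399, 0.3363, 0.0149]
tcp_rot: [-0.0, 0.741, 0.672, -0.001]
force: [-1.4, -1.0, 3.7]
finger_gap: -0.0001
(318, 275) [110 106 101] [0.4397 0.3505 0.0332]
(300, 285) [135 131 125] [0.4316 0.3485 0.0376]
(335, 280) [107 103  97] [0.447  0.347  0.0325]
[-0.20148099 -0.34396246  3.94241144]
[-0.78135973 -0.5679243   3.28870833]
[-0.11920752 -0.56180249  3.78441756]
[0.51764851 0.5007225  3.0232611 ]
[-0.97730447  0.22961565  3.77244007]
```

View pics/f_z.png

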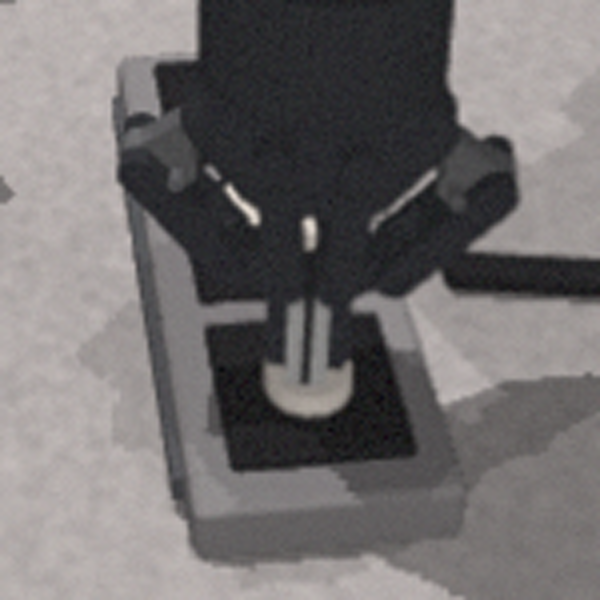

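View pics/f_wrist.png

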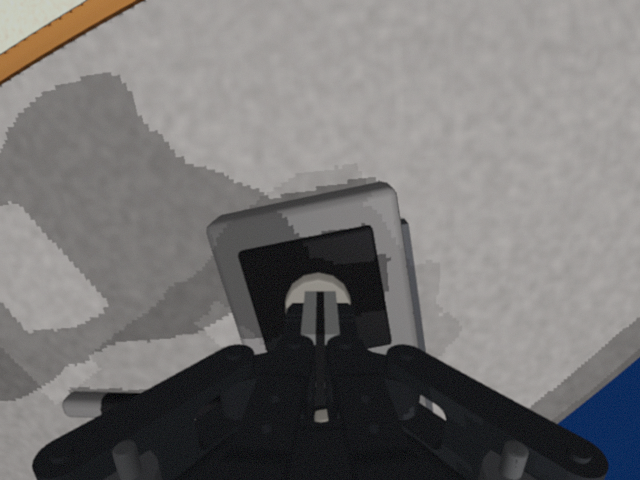

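```bash
python3 -m inch '{"dr":[[0,0,0],[0,0,0],[0,0,0],[0,0,0]],"dp":[[0,0,0.1],[0,0,0.13],[0,0,0.13],[0,0,0.13]],"grip":[0,0,0,0]}';  python3 -c "
from h import *
c,im,d=shot('wrist','g')
for u,v in((318,275),(300,285),(335,280),(318,282)): print((u,v),im[v,u],deproj(c,[(u,v)],[d[v,u]])[0].round(4))
for i in range(4): print(env.observe()['force']);env.read_camera('side');
"
```

```text
t: 6.12
position: [0.4398, 0.3363, 0.0136]
tcp_rot: [-0.0, 0.741, 0.672, -0.001]
force: [-0.2, -0.3, 3.4]
finger_gap: 0.0001
(318, 275) [108 104 100] [0.4396 0.35   0.0307]
(300, 285) [136 132 126] [0.4316 0.3483 0.0358]
(335, 280) [104 100  96] [0.447  0.3474 0.0319]
(318, 282) [145 142 136] [0.4395 0.349  0.036 ]
[-0.5404407  -1.23140782  4.6374811 ]
[-2.29586268 -0.66719316  3.40841427]
[-0.34823288 -0.64555909  4.99233461]
[0.67796604 0.0479436  4.61341603]
```

```bash
python3 -m inch '{"dr":[[0,0,0],[0,0,0],[0,0,0],[0,0,0]],"dp":[[0,0,0.1],[0,0,0.12],[0,0,0.12],[0,0,0.12]],"grip":[0,0,0,0]}';  python3 -c "
from h import *
c,im,d=shot('wrist','h')
for u,v in((300,285),(318,282)): print((u,v),im[v,u],deproj(c,[(u,v)],[d[v,u]])[0].round(4))
for i in range(4): print(env.observe()['force']);env.read_camera('side');
"
```

```text
t: 6.7
position: [0.4399, 0.3364, 0.0128]
tcp_rot: [-0.0, 0.741, 0.672, -0.001]
force: [-1.0, -1.4, 7.4]
finger_gap: 0.0001
(300, 285) [134 131 124] [0.4316 0.3484 0.0354]
(318, 282) [145 143 137] [0.4395 0.3486 0.0344]
[-1.31806578 -0.73104999  8.29505339]
[-2.85066031 -0.95972997  8.64266911]
[-1.43293782 -1.40724103  8.37894767]
[-1.26774002 -1.82461942  7.99602973]
```

The key is fully down: 8 N, with its top lowered by 6 mm. The real fingertips end about 20 mm short of the reported TCP. Next I lift off and go above the nested tote.

```bash
python3 -m inch '{"dr":[[0,0,0],[0,0,0],[0,0,0],[0,0,0],[0,0,0]],"dp":[[0,0,-3],[0,0,-7],[0,0,-11],[0,0,-15],[0,0,-18]],"grip":[0,0,0,0,0]}';  python3 -c "
from h import *
goto([.577,.021,.2],-59.6)
"
```

```text
t: 7.37
position: [0.4406, 0.3368, 0.1957]
tcp_rot: [0.0, 0.741, 0.672, 0.0]
force: [-0.5, 1.2, 0.4]
finger_gap: 0.0002
dp [-30.11  16.63  -0.42] dr [ 0. -0. 54.] jaw now -5.6 j6 0.61
```

```bash
python3 -m inch '{"dr":[[0,0,6],[0,0,12],[0,0,18],[0,0,24],[0,0,30],[0,0,36],[0,0,42],[0,0,48],[0,0,54],[0,0,54],[0,0,54],[0,0,54]],"dp":[[-3,1.6,0],[-6,3.3,0],[-9,5,0],[-12,6.6,0],[-15,8.3,0],[-18,10,0],[-21,11.6,0],[-24,13.3,0],[-27,15,0],[-30.1,16.6,-0.4],[-30.1,16.6,-0.4],[-30.1,16.6,-0.4]],"grip":[8.5,8.5,8.5,8.5,8.5,8.5,8.5,8.5,8.5,8.5,8.5,8.5]}';  cat > w.py <<'E'
from h import *
import sys
c,im,d=shot('wrist',sys.argv[1])
for m,s,ce in blobs(blue(im),1500):
    P=cloud(c,d,m)
    if len(P)<300: continue
    print(" blue",ce.round(),s[:4],s[4],rim(P))
print(env.observe()['position'],proj(c,[env.observe()['position']]))
E
python3 w.py i
```

```text
t: 8.37
position: [0.5769, 0.0195, 0.1989]
tcp_rot: [-0.0, 0.965, 0.261, -0.0]
force: [0.0, 0.1, -0.3]
finger_gap: 0.085
 blue [142.  58.] [ 75   0 131 126] 11614 (np.float64(0.07057612269669336), (0.6206, 0.2091), (97, 67), 43.8, 1864)
 blue [318. 219.] [270 106  97 233] 20269 (np.float64(0.107823638973053), (0.5758, 0.0202), (182, 65), 30.4, 3213)
[0.57637931 0.02084456 0.19893165] [[316.82989068 285.26773694]]
```

View pics/i_wrist.png

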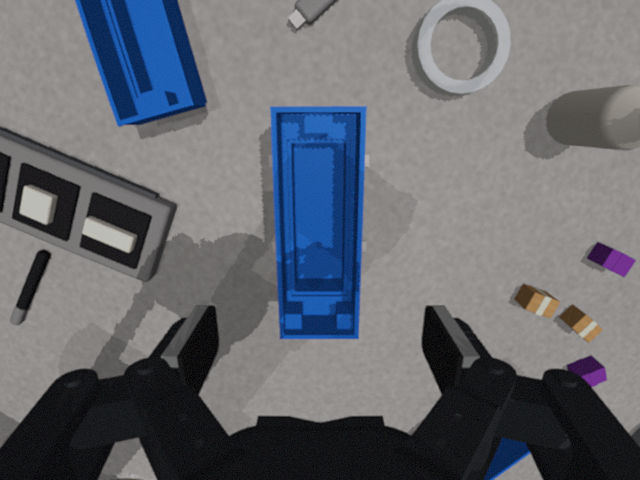

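```bash
python3 -c "
from h import *
c=env.calibration('wrist');im,d=env.read_camera('wrist')
for u,v in((206,312),(200,318),(190,330),(170,372),(205,340),(205,365),(435,312),(445,330)): print((u,v),im[v,u],deproj(c,[(u,v)],[d[v,u]])[0].round(4), d[v,u])
goto([.5758,.0202,.11],-59.6)
"
```

```text
(206, 312) [22 23 21] [0.5636 0.0631 0.2448] 0.13407369
(200, 318) [54 54 55] [0.5625 0.0639 0.2483] 0.13085622
(190, 330) [76 79 76] [0.562  0.0647 0.2565] 0.12305896
(170, 372) [16 20 24] [0.5642 0.0631 0.2805] 0.09987858
(205, 340) [20 11 14] [0.5573 0.0584 0.2517] 0.12991425
(205, 365) [12 13 13] [0.5489 0.054  0.2537] 0.13088791
(435, 312) [31 33 34] [ 0.6068 -0.0124  0.2432] 0.13580361
(445, 330) [14 12 14] [ 0.607  -0.0114  0.2571] 0.122409955
dp [-0.1   0.12  8.91] dr [-0.1  0.   0.1] jaw now -59.5 j6 0.94
```

```bash
python3 -m inch '{"dr":[[0,0,0],[0,0,0],[0,0,0],[0,0,0],[0,0,0],[0,0,0]],"dp":[[-0.1,0.1,4],[-0.1,0.1,8],[-0.1,0.1,11],[-0.1,0.1,13.5],[-0.1,0.1,14.4],[-0.1,0.1,14.4]],"grip":[8.5,8.5,8.5,8.5,8.5,8.5]}'; python3 w.py j; python3 -c "
from h import *
c,im,d=shot('side','j')
cv2.imwrite('pics/j_z.png',cv2.resize(im[180:330,190:390,::-1],(800,600),interpolation=cv2.INTER_CUBIC))"
```

```text
t: 8.97
position: [0.5737, 0.0219, 0.0529]
tcp_rot: [-0.001, 0.965, 0.264, -0.003]
force: [-0.7, -0.7, -0.1]
finger_gap: 0.0853
 blue [59. 54.] [  0   0 138 121] 13253 (np.float64(0.07048961713703872), (0.6062, 0.1786), (43, 33), -46.4, 2071)
 blue [327. 238.] [215  74 228 359] 68168 (np.float64(0.10774910760767441), (0.5978, 0.0331), (131, 66), 30.2, 12113)
[0.57519765 0.02152208 0.0549232 ] [[321.86128929 285.35065547]]
```

View pics/j_z.png

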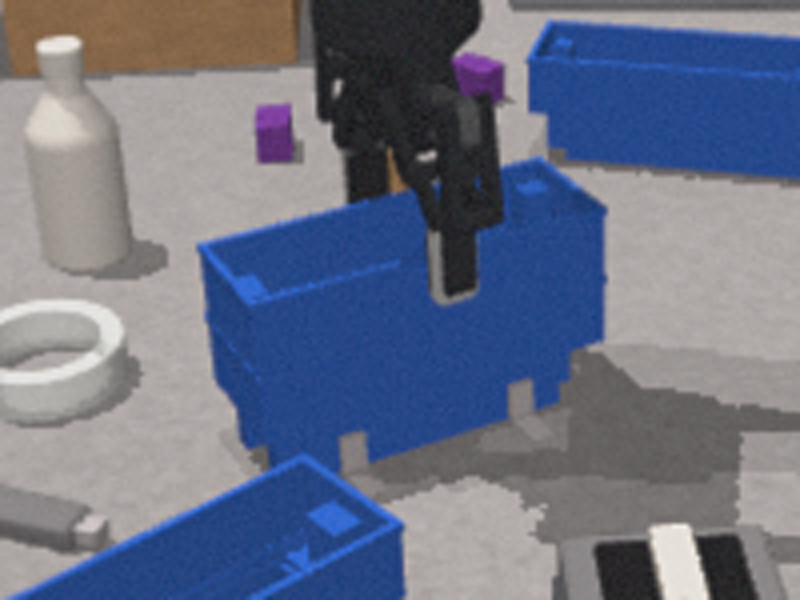

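View pics/j_wrist.png

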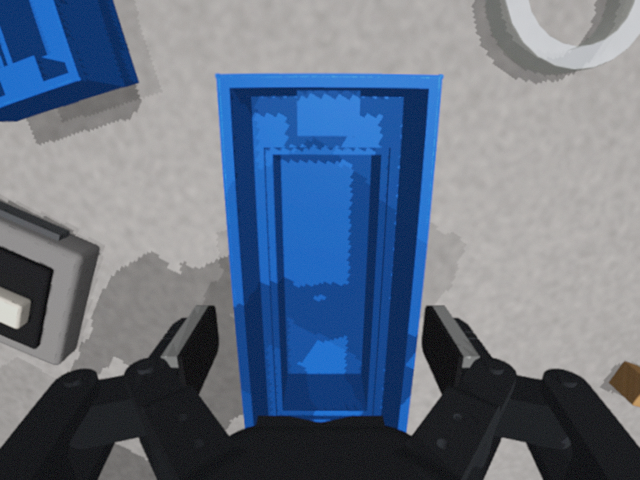

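```bash
python3 -c "
from h import *
c=env.calibration('side')
for z in (.07,.08,.085,.09,.095,.1,.105): print(z,plane(c,[(303.7,255)],z)[0].round(4), proj(c,[[.552,.061,z]]).round(1))
"
```

```text
0.07 [0.5531 0.0286 0.07  ] [[303.3 263.9]]
0.08 [0.5517 0.0458 0.08  ] [[303.1 259.2]]
0.085 [0.5511 0.0544 0.085 ] [[303.  256.8]]
0.09 [0.5504 0.063  0.09  ] [[302.9 254.5]]
0.095 [0.5497 0.0716 0.095 ] [[302.8 252.1]]
0.1 [0.549  0.0802 0.1   ] [[302.7 249.6]]
0.105 [0.5484 0.0888 0.105 ] [[302.6 247.2]]
```

The fingertip comes out at z≈0.089 with the TCP at 0.055: a 21 mm offset plus the 13 mm swing. That fits the contact on the key. I'll go 6 mm lower and grip.

```bash
python3 -m inch '{"dr":[[0,0,0],[0,0,0],[0,0,0],[0,0,0],[0,0,0],[0,0,0],[0,0,0],[0,0,0],[0,0,0],[0,0,0]],"dp":[[0,0,0.6],[0,0,0.6],[0,0,0.6],[0,0,0.6],[0,0,0.6],[0,0,0.6],[0,0,0.6],[0,0,0.6],[0,0,0.6],[0,0,0.6]],"grip":[8.5,8.5,5,5,5,5,5,5,5,5]}'; python3 -m inch '{"dr":[[0,0,0],[0,0,0],[0,0,0],[0,0,0]],"dp":[[0,0,-1],[0,0,-2],[0,0,-3],[0,0,-3]],"grip":[5,5,5,5]}';python3 -c "
from h import *
c,im,d=shot('side','k')
cv2.imwrite('pics/k_z.png',cv2.resize(im[180:330,190:390,::-1],(800,600),interpolation=cv2.INTER_CUBIC))"
```

```text
t: 9.9
position: [0.577, 0.0211, 0.0514]
tcp_rot: [0.0, 0.965, 0.263, 0.001]
force: [-0.9, 0.4, 5.3]
finger_gap: 0.0632
t: 10.23
position: [0.5785, 0.0209, 0.0843]
tcp_rot: [0.001, 0.965, 0.263, 0.003]
force: [0.1, -0.8, -2.3]
finger_gap: 0.0632
```

View pics/k_z.png

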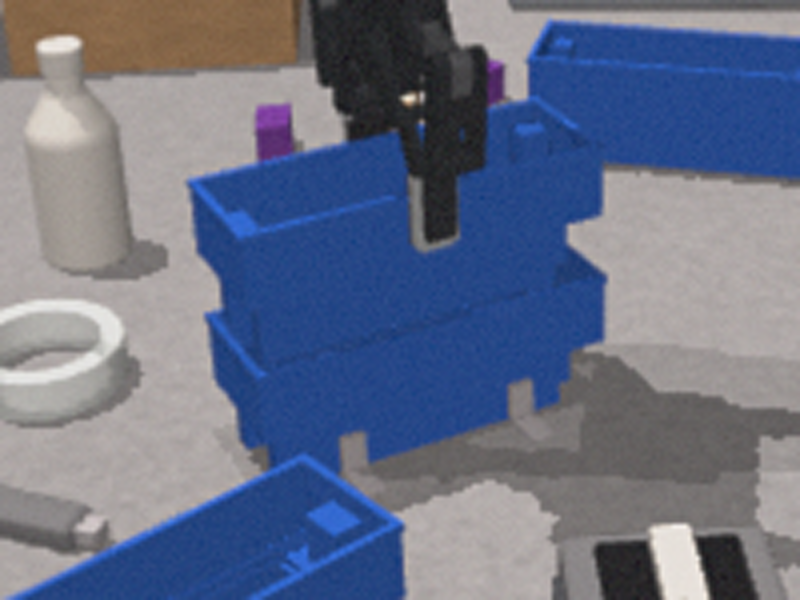

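Tote1 is free of the base. Now lift it and turn it by 180°.

```bash
python3 -m inch '{"dr":[[0,0,0],[0,0,0],[0,0,-7],[0,0,-14],[0,0,-21],[0,0,-28],[0,0,-35],[0,0,-42],[0,0,-49],[0,0,-56],[0,0,-63],[0,0,-70]],"dp":[[0,0,-3],[0,0,-6],[0,0,-7],[0,0,-7],[0,0,-7],[0,0,-7],[0,0,-7],[0,0,-7],[0,0,-7],[0,0,-7],[0,0,-7],[0,0,-7]],"grip":[5,5,5,5,5,5,5,5,5,5,5,5]}'; python3 -m inch '{"dr":[[0,0,-7],[0,0,-14],[0,0,-21],[0,0,-28],[0,0,-35],[0,0,-42],[0,0,-49],[0,0,-56],[0,0,-63],[0,0,-70],[0,0,-77],[0,0,-84]],"dp":[[0,0,0],[0,0,0],[0,0,0],[0,0,0],[0,0,0],[0,0,0],[0,0,0],[0,0,0],[0,0,0],[0,0,0],[0,0,0],[0,0,0]],"grip":[5,5,5,5,5,5,5,5,5,5,5,5]}'; python3 -c "
from h import *
goto([.5746,.0193,.095],120.4)"; python3 m1.py l
```

```text
t: 11.28
position: [0.5771, 0.021, 0.1526]
tcp_rot: [0.002, 0.637, 0.771, 0.002]
force: [0.3, -0.3, -0.7]
finger_gap: 0.0631
t: 12.28
position: [0.5768, 0.021, 0.1521]
tcp_rot: [0.002, -0.045, 0.999, 0.0]
force: [0.3, -0.3, -2.4]
finger_gap: 0.0631
dp [ 0.26 -0.15  5.71] dr [ -0.    0.2 -25.2] jaw now 95.2 j6 -1.76
scene
 blue [195. 214.] 2850 (np.float64(0.07164442201261195), (0.4346, -0.2832), (184, 67), -11.8, 341)
 blue [340. 256.] 4250 (np.float64(0.20940243820819276), (0.6185, 0.0241), (101, 66), 5.3, 318)
 blue [449. 293.] 3898 (np.float64(0.07204940908114281), (0.6539, 0.2395), (182, 68), 43.6, 475)
 brown [ 77. 121.] 296 [ 0.163 -0.592  0.082] [ 0.124 -0.622  0.056] [ 0.184 -0.573  0.093]
 brown [556. 146.] 164 [0.235 0.598 0.004] [ 0.144  0.564 -0.002] [0.32  0.626 0.011]
 brown [518. 175.] 425 [0.349 0.476 0.004] [ 0.169  0.423 -0.002] [0.4   0.543 0.009]
 brown [214. 287.] 57 [ 0.609 -0.232  0.026] [ 0.599 -0.239  0.02 ] [ 0.618 -0.225  0.03 ]
 brown [204. 290.] 56 [ 0.613 -0.253  0.027] [ 0.602 -0.26   0.017] [ 0.624 -0.245  0.031]
 brown [170. 291.] 53 [ 0.614 -0.321  0.026] [ 0.602 -0.328  0.019] [ 0.625 -0.314  0.029]
 brown [181. 292.] 61 [ 0.617 -0.3    0.026] [ 0.604 -0.308  0.022] [ 0.627 -0.294  0.031]
side
 blue [313. 204.] 6230 (np.float64(0.20743215533038803), (0.5743, 0.0379), (182, 100), 5.3, 551)
 blue [252. 315.] 10769 (np.float64(0.07015788338495016), (0.6216, 0.131), (416, 158), 67.7, 1431)
 brown [448. 155.] 383 [ 0.149 -0.591  0.06 ] [ 0.097 -0.653  0.028] [ 0.179 -0.569  0.089]
 brown [151. 390.] 38 [0.751 0.329 0.029] [0.75  0.318 0.017] [0.752 0.344 0.038]
 brown [135. 402.] 88 [0.754 0.367 0.047] [0.751 0.346 0.035] [0.757 0.39  0.059]
 brown [ 88. 463.] 45 [0.764 0.471 0.062] [0.763 0.463 0.053] [0.766 0.482 0.075]
 brown [118. 466.] 40 [0.761 0.433 0.006] [0.759 0.425 0.002] [0.762 0.444 0.014]
 brown [571. 473.] 339 [0.213 0.434 0.004] [ 0.18   0.422 -0.002] [0.254 0.443 0.006]
```

```bash
python3 -m inch '{"dr":[[0,0,-7],[0,0,-14],[0,0,-21],[0,0.2,-25.2],[0,0.2,-25.2],[0,0.2,-25.2],[0,0.2,-25.2],[0,0.2,-25.2]],"dp":[[0.26,-0.15,0],[0.26,-0.15,0],[0.26,-0.15,0],[0.26,-0.15,2],[0.26,-0.15,4],[0.26,-0.15,5.7],[0.26,-0.15,5.7],[0.26,-0.15,5.7]],"grip":[5,5,5,5,5,5,5,5]}'; python3 -c "
from h import *
goto([.5746,.0193,.075],120.4)
c,im,d=shot('side','m');c,im2,d=shot('scene','m')
cv2.imwrite('pics/m_z.png',np.hstack([cv2.resize(im[180:330,210:360,::-1],(400,400),interpolation=cv2.INTER_CUBIC),cv2.resize(im2[180:330,270:420,::-1],(400,400),interpolation=cv2.INTER_CUBIC)]))"
```

```text
t: 13.05
position: [0.574, 0.0194, 0.0946]
tcp_rot: [-0.001, -0.259, 0.966, 0.0]
force: [0.2, 0.1, -1.9]
finger_gap: 0.0631
dp [-0.06 -0.04  1.95] dr [ 0.  -0.1 -0.4] jaw now 120.0 j6 -2.19
```

View pics/m_z.png

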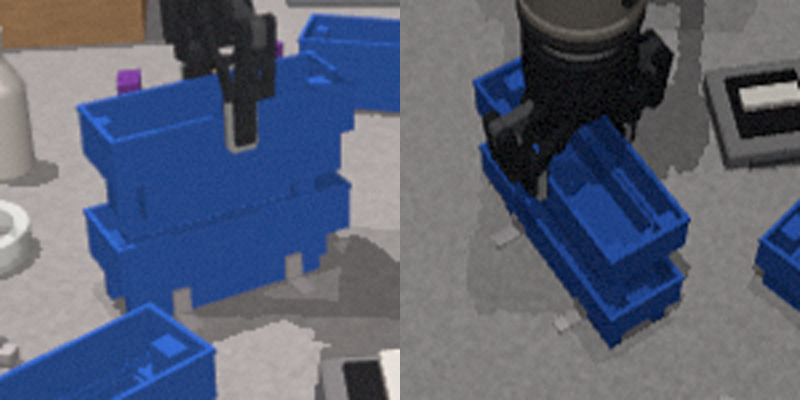

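```bash
python3 -m inch '{"dr":[[0,0,0],[0,0,0],[0,0,0],[0,0,0],[0,0,0],[0,0,0]],"dp":[[0,0,0.7],[0,0,1.2],[0,0,1.6],[0,0,1.8],[0,0,1.9],[0,0,1.9]],"grip":[5,5,5,5,5,5]}'; python3 -m inch '{"dr":[[0,0,0],[0,0,0],[0,0,0]],"dp":[[0,0,0.15],[0,0,0.15],[0,0,0.15]],"grip":[5,5,5]}'
```

```text
t: 13.65
position: [0.5752, 0.0193, 0.077]
tcp_rot: [0.001, -0.259, 0.966, -0.001]
force: [-0.7, 0.4, -1.9]
finger_gap: 0.0629
t: 13.9
position: [0.5752, 0.0192, 0.0755]
tcp_rot: [0.001, -0.259, 0.966, -0.001]
force: [-0.1, -0.6, -1.3]
finger_gap: 0.0626
```

```bash
python3 -m inch '{"dr":[[0,0,0],[0,0,0],[0,0,0]],"dp":[[0,0,0.15],[0,0,0.15],[0,0,0.15]],"grip":[5,5,5]}';python3 -m inch '{"dr":[[0,0,0],[0,0,0],[0,0,0]],"dp":[[0,0,0.1],[0,0,0.1],[0,0,0.1]],"grip":[5,5,5]}'
```

```text
t: 14.15
position: [0.5756, 0.0192, 0.0745]
tcp_rot: [0.001, -0.259, 0.966, -0.001]
force: [1.3, 0.8, 2.6]
finger_gap: 0.0631
t: 14.4
position: [0.5757, 0.0193, 0.0744]
tcp_rot: [0.001, -0.259, 0.966, -0.001]
force: [-2.3, 0.3, 8.0]
finger_gap: 0.063
```

It made contact at TCP 0.0744, exactly the predicted 60 mm stack height. Release, rise and check.

```bash
python3 -m inch '{"dr":[[0,0,0],[0,0,0],[0,0,0],[0,0,0],[0,0,0],[0,0,0],[0,0,0],[0,0,0]],"dp":[[0,0,-0.1],[0,0,-0.1],[0,0,-0.1],[0,0,-0.1],[0,0,-3],[0,0,-7],[0,0,-11],[0,0,-13]],"grip":[8.5,8.5,8.5,8.5,8.5,8.5,8.5,8.5]}'; python3 w.py n;  python3 -c "
from h import *
goto([.434,-.283,.2],78.8)"
```

```text
t: 15.07
position: [0.5769, 0.0193, 0.2092]
tcp_rot: [0.004, -0.259, 0.966, -0.002]
force: [-0.9, -0.5, 0.7]
finger_gap: 0.0855
 blue [322. 220.] [272 104 101 244] 22226 (np.float64(0.13063397185580783), (0.5752, 0.019), (182, 65), 30.0, 3565)
 blue [465. 310.] [417 280  79  80] 2542 (np.float64(0.25771226711625295), (0.5403, 0.0602), (9, 3), 86.8, 62)
[0.57820521 0.01917105 0.21196587] [[318.43797039 293.8976836 ]]
dp [ 27.62 -18.93   1.05] dr [-0.3  0.8 41.2] jaw now 120.0 j6 -2.19
```

View pics/n_wrist.png

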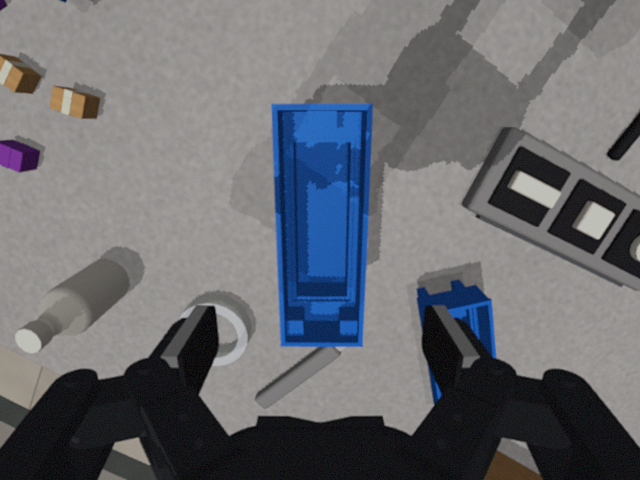

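Tote1 is stacked: rim at 0.131, centre (0.575, 0.019), yaw 30°, with the corner pillars now at the far end. Next is the left tote.

```bash
python3 -m inch '{"dr":[[0,0,5],[0,0,10],[0,0,15],[0,0,20],[0,0,25],[0,0,30],[0,0,35],[0,0,40],[-0.3,0.8,41],[-0.3,0.8,41],[-0.3,0.8,41]],"dp":[[3,-2,0],[6,-4,0],[9.3,-6.3,0],[12.3,-8.5,0],[15.3,-10.5,0],[18.3,-12.6,0],[21.3,-14.6,0],[24.3,-16.7,0],[26.5,-18,0.5],[27.6,-18.9,1],[27.6,-18.9,1]],"grip":[8.5,8.5,8.5,8.5,8.5,8.5,8.5,8.5,8.5,8.5,8.5]}'; python3 w.py o;  python3 -c "
from h import *
goto([.434,-.283,.2],78.6)"
```

```text
t: 16.03
position: [0.4323, -0.285, 0.199]
tcp_rot: [-0.001, 0.097, 0.995, 0.001]
force: [0.2, -0.4, 0.4]
finger_gap: 0.0849
 blue [322. 210.] [281 110  85 208] 15897 (np.float64(0.07077509938003082), (0.432, -0.2836), (181, 65), -11.6, 2476)
 blue [610. 271.] [559 210  81 153] 7126 (np.float64(0.12184039371360857), (0.5222, -0.0482), (32, 13), 6.5, 252)
[ 0.43314218 -0.28347025  0.19948832] [[324.47183351 290.07446765]]
dp [-0.08  0.06 -0.05] dr [ 0.1 -0.1  0.3] jaw now 78.9 j6 -2.11
```

View pics/o_wrist.png

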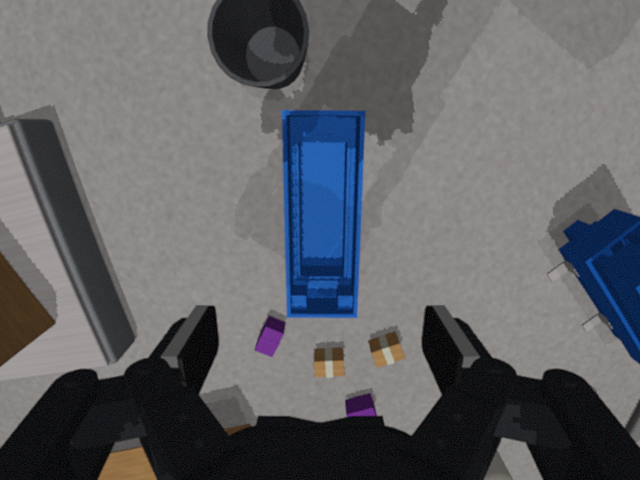

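```bash
python3 -m inch '{"dr":[[0,0,0.5],[0,0,0.5],[0,0,0.5],[0,0,0.5],[0,0,0.5],[0,0,0.5],[0,0,0.5],[0,0,0.5],[0,0,0.5]],"dp":[[-0.1,0.1,3],[-0.1,0.1,7],[-0.1,0.1,11],[-0.1,0.1,14],[-0.1,0.1,17],[-0.1,0.1,18.5],[-0.1,0.1,18.8],[-0.1,0.1,18.8],[-0.1,0.1,18.8]],"grip":[8.5,8.5,8.5,8.5,8.5,8.5,8.5,8.5,8.5]}'; python3 -m inch '{"dr":[[0,0,0],[0,0,0],[0,0,0],[0,0,0],[0,0,0],[0,0,0],[0,0,0],[0,0,0]],"dp":[[0,0,0],[0,0,0],[0,0,0],[0,0,0],[0,0,0],[0,0,0],[0,0,0],[0,0,0]],"grip":[5,5,5,5,5,5,5,5]}'; python3 -c "
from h import *
goto([.432,-.2836,.012],78.4)"
```

```text
t: 16.83
position: [0.4351, -0.2822, 0.0125]
tcp_rot: [0.0, 0.101, 0.995, 0.001]
force: [0.3, 0.5, -0.2]
finger_gap: 0.0848
t: 17.5
position: [0.4363, -0.283, 0.0144]
tcp_rot: [0.002, 0.101, 0.995, -0.001]
force: [0.0, 1.1, 4.9]
finger_gap: 0.0631
dp [ 0.41 -0.14  0.24] dr [-0.   0.2  0. ] jaw now 78.4 j6 -2.09
```

```bash
python3 -m inch '{"dr":[[0,0,0],[0,0,0],[0,0,0],[0,0,7],[0,0,14],[0,0,21],[0,0,28],[0,0,35],[0,0,42],[0,0,49],[0,0,56],[0,0,63]],"dp":[[0,0,-2],[0,0,-6],[0,0,-10],[0,0,-14],[0,0,-18],[0,0,-20],[0,0,-20],[0,0,-20],[0,0,-20],[0,0,-20],[0,0,-20],[0,0,-20]],"grip":[5,5,5,5,5,5,5,5,5,5,5,5]}'; python3 -c "
from h import *
goto([.5717,.0169,.19],-59.8)
c,im,d=shot('scene','p')"
```

```text
t: 18.5
position: [0.4355, -0.2826, 0.2152]
tcp_rot: [0.002, 0.608, 0.794, 0.0]
force: [-0.6, -0.4, -1.3]
finger_gap: 0.063
dp [25.38 20.94  2.51] dr [ 0.3  0.  74.9] jaw now 15.1 j6 -0.99
```

View pics/p_scene.png

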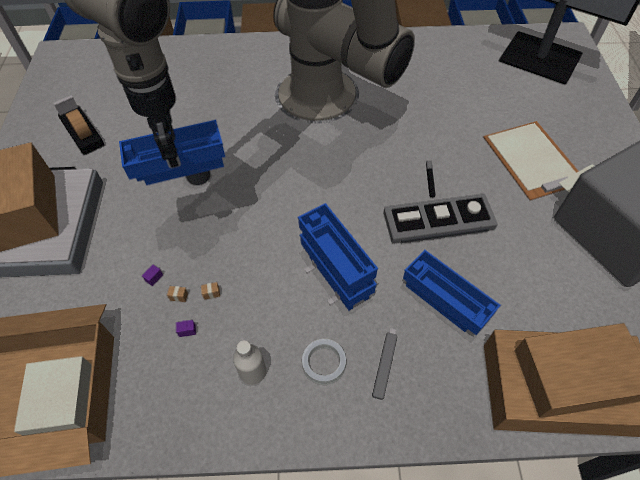

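Tote L is held at (172,155) and the column is undisturbed. Now carry L over.

```bash
python3 -m inch '{"dr":[[0,0,7],[0,0,14],[0,0,21],[0,0,28],[0,0,35],[0,0,42],[0,0,49],[0,0,56],[0,0,63],[0,0,70],[0.3,0,75],[0.3,0,75]],"dp":[[2.4,2,0],[4.8,4,0],[7.2,6,0],[9.6,8,0],[12,10,0],[14.4,12,0],[16.8,14,0],[19.2,16,0],[21.6,18,0],[24,20,0],[25.4,20.9,0.5],[25.4,20.9,1]],"grip":[5,5,5,5,5,5,5,5,5,5,5,5]}'; python3 -c "
from h import *
goto([.5717,.0169,.155],-59.8)"
```

```text
t: 19.55
position: [0.5743, 0.0195, 0.2056]
tcp_rot: [-0.0, 0.966, 0.257, 0.001]
force: [-0.3, 1.1, -1.8]
finger_gap: 0.0632
dp [-0.36  0.1   5.05] dr [-0.  -0.1 -0.4] jaw now -60.2 j6 0.95
```

```bash
python3 -m inch '{"dr":[[0,0,-0.4],[0,0,-0.4],[0,0,-0.4],[0,0,-0.4],[0,0,-0.4],[0,0,-0.4]],"dp":[[-0.36,0.1,1.5],[-0.36,0.1,3],[-0.36,0.1,4.5],[-0.36,0.1,5],[-0.36,0.1,5],[-0.36,0.1,5]],"grip":[5,5,5,5,5,5]}'; python3 -c "
from h import *
goto([.5717,.0169,.1354],-59.8)
c,im,d=shot('side','q');c2,im2,d2=shot('scene','q')
cv2.imwrite('pics/q_z.png',np.hstack([cv2.resize(im[150:300,210:360,::-1],(400,400),interpolation=cv2.INTER_CUBIC),cv2.resize(im2[160:310,270:420,::-1],(400,400),interpolation=cv2.INTER_CUBIC)]))
cc,iw,dw=shot('wrist','q')
for nm,(a,b,e) in dict(side=(c,im,d),scene=(c2,im2,d2),w=(cc,iw,dw)).items():
  P=cloud(a,e,blue(b)>0); P=P[(abs(P[:,0]-.575)<.13)&(abs(P[:,1]-.02)<.1)]; print(nm,rim(P))
  Q=P[P[:,2]>np.percentile(P[:,2],98)-.006]; u=np.array([np.cos(np.deg2rad(30.2)),np.sin(np.deg2rad(30.2))]); t=(Q[:,:2]-[.5752,.019])@u; w=(Q[:,:2]-[.5752,.019])@[-u[1],u[0]]; print(t.min(),t.max(),w.min(),w.max())
"
```

```text
t: 20.05
position: [0.5718, 0.0165, 0.1561]
tcp_rot: [-0.0, 0.965, 0.261, 0.001]
force: [0.8, -0.8, -2.0]
finger_gap: 0.0632
dp [ 0.01 -0.04  2.07] dr [-0.  -0.1  0.1] jaw now -59.7 j6 0.94
side (np.float64(0.21094473939742467), (0.5666, 0.0309), (182, 96), 30.4, 562)
-0.09238414711102187 0.08970894688870365 -0.03386967793881332 0.06280445260424526
scene (np.float64(0.21417178468782588), (0.5854, 0.0031), (182, 100), 31.5, 433)
-0.09093146790692283 0.09103977712522755 -0.06943903592164168 0.03173798434385929
w (np.float64(0.21344715002371936), (0.5963, 0.0307), (130, 66), 30.3, 12234)
-0.04392481412992896 0.08927394410595521 -0.03353575787060249 0.03267016862634375
```

View pics/q_z.png

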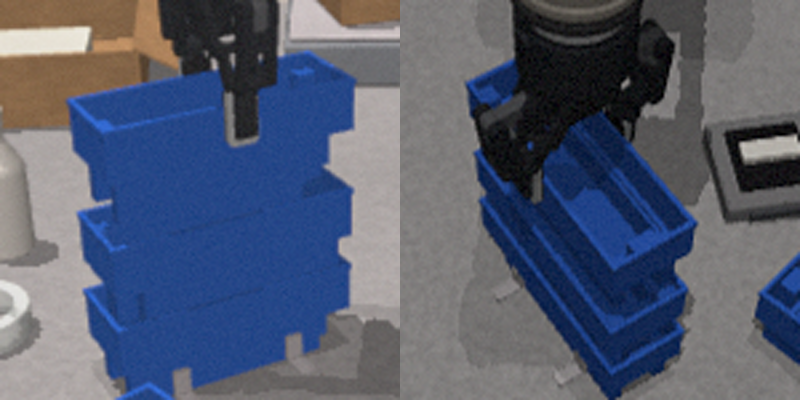

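The held tote is centred on the column to within about 1 mm. Lowering.

```bash
python3 -m inch '{"dr":[[0,0,0],[0,0,0],[0,0,0],[0,0,0],[0,0,0],[0,0,0]],"dp":[[0,0,0.7],[0,0,1.2],[0,0,1.6],[0,0,1.9],[0,0,2.0],[0,0,2.0]],"grip":[5,5,5,5,5,5]}'; python3 -m inch '{"dr":[[0,0,0],[0,0,0],[0,0,0]],"dp":[[0,0,0.15],[0,0,0.15],[0,0,0.15]],"grip":[5,5,5]}'; python3 -m inch '{"dr":[[0,0,0],[0,0,0],[0,0,0]],"dp":[[0,0,0.1],[0,0,0.1],[0,0,0.1]],"grip":[5,5,5]}'
```

```text
t: 20.7
position: [0.5721, 0.0167, 0.1362]
tcp_rot: [-0.0, 0.965, 0.261, 0.001]
force: [0.5, 0.6, -1.7]
finger_gap: 0.0626
t: 20.95
position: [0.5723, 0.0167, 0.1348]
tcp_rot: [-0.0, 0.965, 0.261, 0.001]
force: [0.9, 0.2, -1.8]
finger_gap: 0.0629
t: 21.2
position: [0.5725, 0.0168, 0.1345]
tcp_rot: [0.0, 0.965, 0.261, 0.002]
force: [-0.5, 1.4, 3.8]
finger_gap: 0.063
```

```bash
python3 -m inch '{"dr":[[0,0,0],[0,0,0],[0,0,0],[0,0,0],[0,0,0],[0,0,0],[0,0,0],[0,0,0]],"dp":[[0,0,0],[0,0,0],[0,0,0],[0,0,0],[0,0,-3],[0,0,-7],[0,0,-11],[0,0,-12]],"grip":[8.5,8.5,8.5,8.5,8.5,8.5,8.5,8.5]}'; python3 w.py r;  python3 -c "
from h import *
goto([.654,.2395,.22],-46.2)"
```

```text
t: 21.87
position: [0.5745, 0.0165, 0.2612]
tcp_rot: [0.002, 0.965, 0.261, 0.007]
force: [1.2, -0.4, -0.1]
finger_gap: 0.0849
 blue [166.  58.] [109   0 111 125] 9340 (np.float64(0.07054269492437816), (0.6272, 0.2153), (115, 67), 43.5, 1408)
 blue [317. 225.] [265 105 104 250] 23525 (np.float64(0.1907615548887313), (0.574, 0.0177), (181, 65), 30.2, 3815)
[0.57449691 0.01644752 0.26068783] [[319.7397994  285.18785134]]
dp [ 18.05 -15.29   4.18] dr [  0.5  -0.6 -13.6] jaw now -59.8 j6 0.94
```

View pics/r_wrist.png

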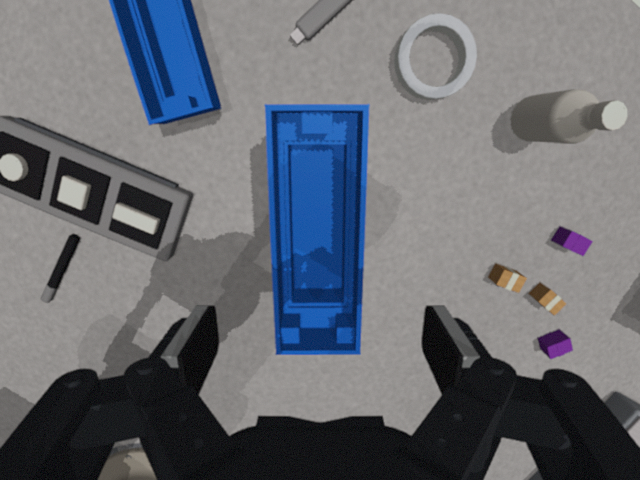

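Level 2 is seated: rim 0.191, centre (0.574, 0.018). Now the right tote.

```bash
python3 -m inch '{"dr":[[0,0,-2],[0,0,-4],[0,0,-6],[0,0,-8],[0,0,-10],[0.5,-0.6,-13],[0.5,-0.6,-13.6],[0.5,-0.6,-13.6],[0.5,-0.6,-13.6]],"dp":[[2.6,-2.2,0],[5.2,-4.4,0],[7.8,-6.6,0],[10.4,-8.8,1],[13,-11,2],[15.6,-13.2,3],[18,-15.3,4.2],[18,-15.3,4.2],[18,-15.3,4.2]],"grip":[8.5,8.5,8.5,8.5,8.5,8.5,8.5,8.5,8.5]}'; python3 w.py s
```

```text
t: 22.67
position: [0.6527, 0.2409, 0.2164]
tcp_rot: [-0.0, 0.927, 0.375, -0.002]
force: [0.3, -0.3, 0.0]
finger_gap: 0.0848
 blue [321. 207.] [283 112  79 197] 14331 (np.float64(0.07084979361141928), (0.651, 0.2388), (182, 66), 43.5, 2206)
 blue [406. 378.] [370 303  72 133] 5244 (np.float64(0.2550249964409316), (0.6787, 0.2205), (37, 15), -83.1, 155)
[0.65305096 0.23954459 0.21791061] [[322.58556174 288.15085253]]
```

View pics/s_wrist.png

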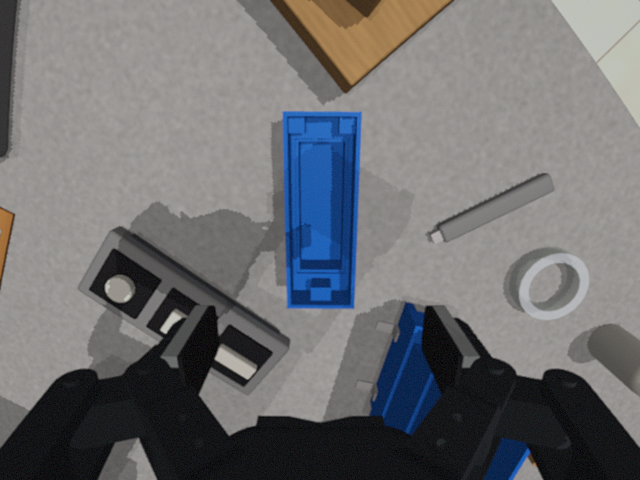

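```bash
python3 -c "
from h import *
goto([.6518,.239,.012],-46.5)"
```

```text
dp [-0.09 -0.03 20.59] dr [-0.   0.1  0.4] jaw now -46.1 j6 1.05
```

```bash
python3 -m inch '{"dr":[[0,0,0.4],[0,0,0.4],[0,0,0.4],[0,0,0.4],[0,0,0.4],[0,0,0.4],[0,0,0.4],[0,0,0.4],[0,0,0.4],[0,0,0.4]],"dp":[[-0.1,0,3],[-0.1,0,7],[-0.1,0,11],[-0.1,0,14],[-0.1,0,17],[-0.1,0,19.5],[-0.1,0,20.4],[-0.1,0,20.6],[-0.1,0,20.6],[-0.1,0,20.6]],"grip":[8.5,8.5,8.5,8.5,8.5,8.5,8.5,8.5,8.5,8.5]}'; python3 -m inch '{"dr":[[0,0,0],[0,0,0],[0,0,0],[0,0,0],[0,0,0],[0,0,0],[0,0,0],[0,0,0]],"dp":[[0,0,0],[0,0,0],[0,0,0],[0,0,0],[0,0,0],[0,0,0],[0,0,0],[0,0,0]],"grip":[5,5,5,5,5,5,5,5]}'; python3 -c "
from h import *
goto([.6518,.239,.012],-46.5)"
```

```text
t: 23.55
position: [0.6534, 0.2386, 0.0143]
tcp_rot: [0.0, 0.929, 0.37, 0.001]
force: [0.5, -0.7, 0.1]
finger_gap: 0.0849
t: 24.22
position: [0.655, 0.239, 0.0173]
tcp_rot: [0.001, 0.929, 0.37, 0.003]
force: [-1.0, -0.2, 7.6]
finger_gap: 0.0629
dp [-0.24 -0.22  0.53] dr [ 0.2 -0.3 -0. ] jaw now -46.5 j6 1.05
```

```bash
python3 -m inch '{"dr":[[0,0,0],[0,0,0],[0,0,0],[0,0,0],[0,0,0],[0,0,0],[0,0,0],[0,0,0]],"dp":[[0,0,-2],[0,0,-6],[0,0,-10],[0,0,-14],[0,0,-18],[0,0,-22],[0,0,-24.5],[0,0,-24.5]],"grip":[5,5,5,5,5,5,5,5]}'; python3 -c "
from h import *
goto([.5766,.0194,.25],-59.8)"
```

```text
t: 24.88
position: [0.6555, 0.2393, 0.2713]
tcp_rot: [0.002, 0.929, 0.37, 0.01]
force: [0.2, -0.4, -0.9]
finger_gap: 0.0631
dp [-20.89  10.5    1.87] dr [ 0.5 -1.1 13.3] jaw now -46.5 j6 1.05
```

```bash
python3 -m inch '{"dr":[[0,0,1.5],[0,0,3],[0,0,4.5],[0,0,6],[0,0,7.5],[0,-0.5,9],[0,-1,10.5],[0.5,-1.1,12],[0.5,-1.1,13.3],[0.5,-1.1,13.3],[0.5,-1.1,13.3]],"dp":[[-2,1,0],[-4.5,2.3,0],[-7,3.5,0],[-9.5,4.8,0],[-12,6,0],[-14.5,7.3,0],[-17,8.5,0],[-19.5,9.8,0],[-20.9,10.5,0.5],[-20.9,10.5,1.5],[-20.9,10.5,1.9]],"grip":[5,5,5,5,5,5,5,5,5,5,5]}'; python3 -c "
from h import *
goto([.5766,.0194,.217],-59.8)"
```

```text
t: 25.8
position: [0.5757, 0.0189, 0.248]
tcp_rot: [-0.001, 0.966, 0.26, -0.001]
force: [-0.2, 0.7, -2.5]
finger_gap: 0.063
dp [0.11 0.01 3.1 ] dr [-0.1  0.1 -0.1] jaw now -59.9 j6 0.94
```

```bash
python3 -m inch '{"dr":[[0,0,0],[0,0,0],[0,0,0],[0,0,0],[0,0,0]],"dp":[[0.1,0,1.3],[0.1,0,2.3],[0.1,0,3],[0.1,0,3.1],[0.1,0,3.1]],"grip":[5,5,5,5,5]}'; python3 -c "
from h import *
goto([.5766,.0194,.1973],-59.8)
c,im,d=shot('side','t');c2,im2,d2=shot('scene','t')
cv2.imwrite('pics/t_z.png',np.hstack([cv2.resize(im[120:300,210:360,::-1],(400,480),interpolation=cv2.INTER_CUBIC),cv2.resize(im2[150:300,270:420,::-1],(400,480),interpolation=cv2.INTER_CUBIC)]))
cc,iw,dw=shot('wrist','t')
for nm,(a,b,e) in dict(side=(c,im,d),scene=(c2,im2,d2),w=(cc,iw,dw)).items():
  P=cloud(a,e,blue(b)>0); P=P[(abs(P[:,0]-.575)<.13)&(abs(P[:,1]-.02)<.1)&(P[:,2]<.35)]; print(nm,rim(P))
  Q=P[P[:,2]>np.percentile(P[:,2],98)-.006]; u=np.array([np.cos(np.deg2rad(30.2)),np.sin(np.deg2rad(30.2))]); t=(Q[:,:2]-[.5745,.0182])@u; w=(Q[:,:2]-[.5745,.0182])@[-u[1],u[0]]; print(t.min(),t.max(),w.min(),w.max())
"
```

```text
t: 26.22
position: [0.5763, 0.0201, 0.2164]
tcp_rot: [-0.001, 0.966, 0.26, -0.002]
force: [0.1, 0.2, -1.7]
finger_gap: 0.0629
dp [-0.    0.08  1.91] dr [-0.2  0.2 -0. ] jaw now -59.8 j6 0.95
side (np.float64(0.2674317844818882), (0.5683, 0.0324), (181, 98), 31.5, 674)
-0.08923058812862981 0.09305876742273074 -0.03343838452673725 0.06421415450983939
scene (np.float64(0.27069746694376573), (0.5864, 0.0039), (182, 101), 30.8, 477)
-0.08785715906808175 0.09379887638093022 -0.06875781999545291 0.032245362605735475
w (np.float64(0.27077378001465685), (0.5977, 0.0318), (130, 66), 30.1, 11367)
-0.04016791909898141 0.09191520653933724 -0.033011491994356996 0.03309324031279744
```

View pics/t_z.png

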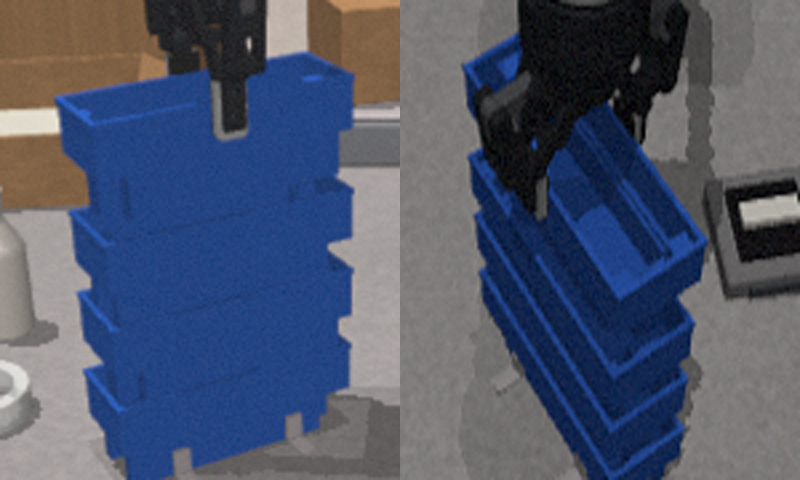

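It is 2.5 mm too far along its length, so I'll correct that while lowering.

```bash
python3 -m inch '{"dr":[[0,0,0],[0,0,0],[0,0,0],[0,0,0],[0,0,0],[0,0,0],[0,0,0]],"dp":[[-0.25,0,0],[-0.25,0,0.7],[-0.25,0,1.2],[-0.25,0,1.6],[-0.25,0,1.75],[-0.25,0,1.8],[-0.25,0,1.8]],"grip":[5,5,5,5,5,5,5]}'; python3 -m inch '{"dr":[[0,0,0],[0,0,0],[0,0,0]],"dp":[[0,0,0.15],[0,0,0.15],[0,0,0.15]],"grip":[5,5,5]}'; python3 -m inch '{"dr":[[0,0,0],[0,0,0],[0,0,0]],"dp":[[0,0,0.1],[0,0,0.1],[0,0,0.1]],"grip":[5,5,5]}'
```

```text
t: 26.95
position: [0.5746, 0.0184, 0.1994]
tcp_rot: [-0.001, 0.966, 0.26, -0.001]
force: [0.5, -0.1, -1.3]
finger_gap: 0.0629
t: 27.2
position: [0.5746, 0.0184, 0.198]
tcp_rot: [-0.001, 0.966, 0.26, -0.001]
force: [0.2, 0.4, -2.7]
finger_gap: 0.0631
t: 27.45
position: [0.5748, 0.0183, 0.1974]
tcp_rot: [-0.0, 0.966, 0.26, -0.0]
force: [-1.9, -1.3, 1.3]
finger_gap: 0.0631
```

```bash
python3 -m inch '{"dr":[[0,0,0],[0,0,0]],"dp":[[0,0,0.08],[0,0,0.08]],"grip":[5,5]}'; python3 -m inch '{"dr":[[0,0,0],[0,0,0],[0,0,0],[0,0,0],[0,0,0],[0,0,0],[0,0,0],[0,0,0]],"dp":[[0,0,0],[0,0,0],[0,0,0],[0,0,0],[0,0,-3],[0,0,-7],[0,0,-10],[0,0,-10]],"grip":[8.5,8.5,8.5,8.5,8.5,8.5,8.5,8.5]}'; python3 w.py u;  python3 m1.py u; python3 -c "
from h import *
goto([.612,-.27,.25],0)"
```

```text
t: 27.62
position: [0.5749, 0.0182, 0.1973]
tcp_rot: [-0.0, 0.966, 0.26, 0.0]
force: [-2.6, -2.0, 4.2]
finger_gap: 0.0633
t: 28.28
position: [0.5774, 0.018, 0.3042]
tcp_rot: [0.002, 0.966, 0.26, 0.006]
force: [0.3, 0.9, 0.5]
finger_gap: 0.0852
 blue [317. 237.] [261 111 111 263] 26381 (np.float64(0.2507792310558632), (0.5726, 0.0172), (182, 65), 30.1, 4321)
[0.57648325 0.01810445 0.30088843] [[318.61472398 284.35463528]]
scene
 blue [338. 236.] 7711 (np.float64(0.25109802252573205), (0.5836, 0.0023), (183, 101), 30.0, 608)
 brown [ 77. 121.] 288 [ 0.163 -0.593  0.082] [ 0.127 -0.626  0.056] [ 0.182 -0.572  0.093]
 brown [556. 146.] 165 [0.236 0.599 0.004] [ 0.144  0.563 -0.001] [0.321 0.626 0.008]
 brown [518. 175.] 423 [0.349 0.476 0.004] [ 0.17   0.424 -0.002] [0.399 0.543 0.01 ]
 brown [214. 287.] 55 [ 0.61  -0.232  0.026] [ 0.597 -0.239  0.02 ] [ 0.62  -0.225  0.03 ]
 brown [204. 290.] 55 [ 0.613 -0.253  0.026] [ 0.601 -0.26   0.016] [ 0.623 -0.246  0.029]
 brown [170. 291.] 53 [ 0.614 -0.321  0.026] [ 0.601 -0.328  0.016] [ 0.624 -0.314  0.03 ]
 brown [181. 292.] 59 [ 0.617 -0.299  0.026] [ 0.606 -0.306  0.021] [ 0.627 -0.294  0.029]
side
 blue [290. 221.] 12986 (np.float64(0.2486180499447508), (0.5728, 0.0181), (183, 68), 30.5, 698)
 brown [448. 155.] 377 [ 0.149 -0.59   0.06 ] [ 0.096 -0.658  0.029] [ 0.179 -0.568  0.088]
 brown [571. 473.] 340 [0.213 0.434 0.004] [ 0.18   0.422 -0.002] [0.254 0.443 0.006]
dp [-11.24  26.8    4.66] dr [ -0.    0.  -59.9] jaw now -59.9 j6 0.94
```

View pics/u_wrist.png

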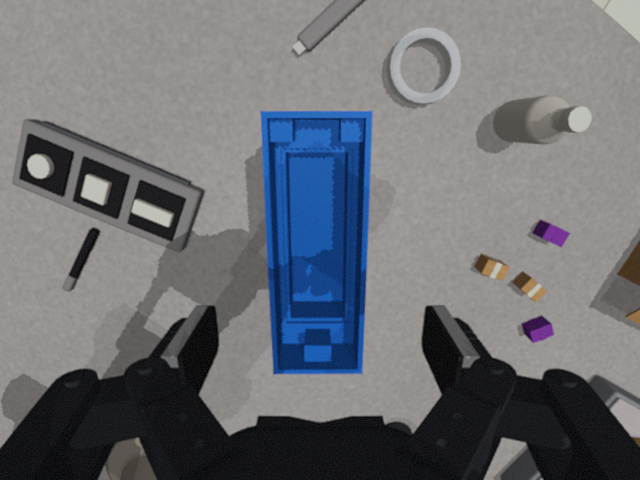

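The column is complete, with the top rim at 0.251. Next the two cartons: move above them and measure.

```bash
python3 -m inch '{"dr":[[0,0,-7],[0,0,-14],[0,0,-21],[0,0,-28],[0,0,-35],[0,0,-42],[0,0,-49],[0,0,-56],[0,0,-60],[0,0,-60],[0,0,-60]],"dp":[[-1.1,2.7,0],[-2.2,5.4,0],[-3.4,8,0],[-4.5,10.7,0],[-5.6,13.4,0],[-6.7,16,0],[-7.9,18.8,0],[-9,21.5,1],[-10.1,24,3],[-11.2,26.8,4.6],[-11.2,26.8,4.6]],"grip":[8.5,8.5,8.5,8.5,8.5,8.5,8.5,8.5,8.5,8.5,8.5]}'; cat > cart.py <<'E'
from h import *
import sys
c,im,d=shot('wrist',sys.argv[1])
h=hsv(im); m=cv2.inRange(h,(8,90,60),(22,255,255)); 
k=cv2.morphologyEx(m,cv2.MORPH_CLOSE,np.ones((13,13),np.uint8))
for b,s,ce in blobs(k,200):
    P=cloud(c,d,b)
    if len(P)<100: continue
    x0,y0,w,hh,_=s
    if s[4]>20000: continue
    T=P[P[:,2]>np.percentile(P[:,2],90)-.004]; T=T[T[:,2]>.015]
    if len(T)<50: continue
    (cx,cy),(w_,h_),a=cv2.minAreaRect(T[:,:2].astype(np.float32)*1000)
    if w_<h_: a+=90
    print("px",ce.round(),"ztop",np.median(T[:,2]).round(4),"c",round(cx/1000,4),round(cy/1000,4),"size",round(max(w_,h_)),round(min(w_,h_)),"long axis",round((a+90)%180-90,1))
print(env.observe()['position'])
E
python3 cart.py v
```

```text
t: 29.35
position: [0.6099, -0.2742, 0.2431]
tcp_rot: [-0.005, 0.708, 0.706, -0.002]
force: [0.9, -0.0, -0.9]
finger_gap: 0.085
px [320. 172.] ztop 0.0261 c 0.6075 -0.2428 size 34 21 long axis -79.6
px [324. 231.] ztop 0.0263 c 0.6115 -0.3107 size 34 21 long axis 82.2
px [539. 336.] ztop 0.0797 c 0.7826 -0.3748 size 314 76 long axis -33.8
px [398. 378.] ztop 0.0807 c 0.6837 -0.3962 size 295 49 long axis -74.2
px [  6. 427.] ztop 0.0715 c 0.3509 -0.4246 size 498 14 long axis 42.3
px [511. 462.] ztop 0.0332 c 0.7918 -0.4842 size 479 69 long axis -63.4
px [128. 468.] ztop 0.1007 c 0.3735 -0.6017 size 77 5 long axis 18.5
[ 0.61047033 -0.27184574  0.24509747]
```

View pics/v_wrist.png

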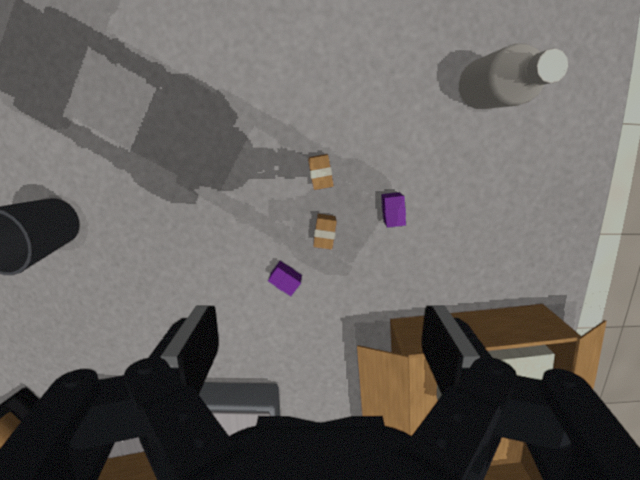

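Cartons: C2 at (0.6075, −0.2428), long axis −79.6°, and C1 at (0.6115, −0.3107), long axis 82.2°. Both measure 34×21 mm with tops at 26 mm, as expected. Before I use the gripper inside the tote, I'll measure its profile above the tips.

```bash
python3 -m inch '{"dr":[[0,0,0],[0,0,0],[0,0,0],[0,0,0],[0,0,0],[0,0,0],[0,0,0],[0,0,0]],"dp":[[0,0,0],[0,0,0],[0,0,0],[0,0,0],[0,0,0],[0,0,0],[0,0,0],[0,0,0]],"grip":[2.4,2.4,2.4,2.4,2.4,2.4,2.4,2.4]}'; python3 - <<'E'
from h import *
s=env.observe(); p=s['position']; print(p,s['finger_gap'])
for n in('side','scene'):
    c,im,d=shot(n,'w'); P=cloud(c,d,np.ones(d.shape,bool)); Q=P-p
    Q=Q[(abs(Q[:,0])<.1)&(abs(Q[:,1])<.1)&(Q[:,2]>0)&(Q[:,2]<.2)]
    for z in np.arange(0,.18,.01):
        S=Q[(Q[:,2]>=z)&(Q[:,2]<z+.01)]
        if len(S)>3: print(n,round(z,3),len(S),"x",S[:,0].min().round(3),S[:,0].max().round(3),"y",S[:,1].min().round(3),S[:,1].max().round(3))
cv2.imwrite('pics/w_z.png',cv2.resize(cv2.imread('pics/w_side.png')[60:260,180:400],(800,727)) [:600])
E
```

```text
t: 30.07
position: [0.6106, -0.2716, 0.2454]
tcp_rot: [-0.004, 0.708, 0.707, -0.001]
force: [0.1, -0.5, 0.5]
finger_gap: 0.0239
[ 0.61055271 -0.27164462  0.24540304] 0.023855443435798394
side 0.02 27 x -0.019 0.024 y -0.011 0.014
side 0.03 66 x -0.026 0.026 y -0.012 0.014
side 0.04 62 x -0.026 0.026 y -0.007 0.014
side 0.05 64 x -0.025 0.026 y -0.008 0.014
side 0.06 92 x -0.041 0.042 y -0.014 0.018
side 0.07 149 x -0.046 0.049 y -0.013 0.016
side 0.08 122 x -0.051 0.053 y -0.01 0.02
side 0.09 157 x -0.055 0.058 y -0.015 0.021
side 0.1 201 x -0.06 0.064 y -0.008 0.019
side 0.11 261 x -0.064 0.066 y -0.007 0.022
side 0.12 252 x -0.062 0.061 y -0.008 0.022
side 0.13 188 x -0.041 0.044 y -0.008 0.015
side 0.14 152 x -0.037 0.038 y -0.006 0.033
side 0.15 167 x -0.036 0.036 y 0.005 0.039
side 0.16 178 x -0.036 0.038 y 0.001 0.039
side 0.17 185 x -0.036 0.037 y 0.001 0.042
scene 0.02 32 x -0.015 0.024 y -0.006 0.01
scene 0.03 81 x -0.02 0.027 y -0.006 0.011
scene 0.04 75 x -0.017 0.028 y -0.006 0.01
scene 0.05 42 x -0.017 0.026 y 0.003 0.01
scene 0.06 36 x -0.024 0.027 y 0.004 0.012
scene 0.07 126 x -0.044 0.047 y -0.012 0.013
scene 0.08 105 x -0.047 0.053 y -0.01 0.016
scene 0.09 163 x -0.049 0.058 y -0.013 0.017
scene 0.1 111 x -0.019 0.064 y -0.013 0.018
scene 0.11 183 x -0.01 0.068 y -0.014 0.019
scene 0.12 291 x -0.004 0.066 y -0.02 0.02
scene 0.13 133 x 0.015 0.046 y -0.011 0.019
scene 0.14 88 x 0.029 0.041 y -0.015 0.011
scene 0.15 216 x -0.008 0.041 y -0.032 0.037
scene 0.16 279 x -0.013 0.041 y -0.031 0.037
scene 0.17 292 x -0.009 0.041 y -0.032 0.037
```

View pics/w_z.png

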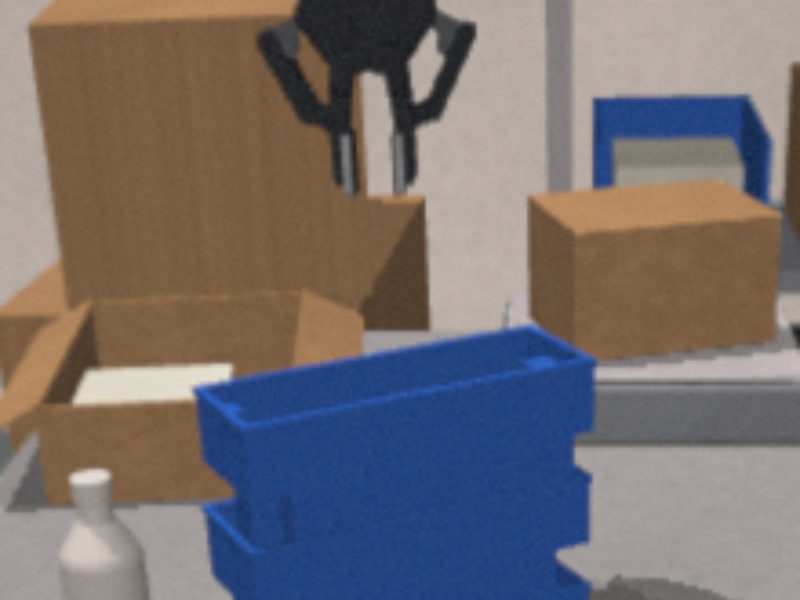

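The gripper narrows to about ±20 mm across and its body starts about 110 mm above the tips, so it fits inside the tote. Now grasp C2.

```bash
python3 -c "
from h import *
goto([.6075,-.2428,.04],10.4)"
```

```text
dp [ 2.81 -0.14 20.54] dr [ -0.4  -0.3 -10.5] jaw now -0.1 j6 -0.53
```

```bash
python3 -m inch '{"dr":[[0,0,-5],[-0.4,-0.3,-10.5],[-0.4,-0.3,-10.5],[-0.4,-0.3,-10.5],[-0.4,-0.3,-10.5],[-0.4,-0.3,-10.5],[-0.4,-0.3,-10.5],[-0.4,-0.3,-10.5]],"dp":[[2.8,-0.1,3],[2.8,-0.1,7],[2.8,-0.1,11],[2.8,-0.1,15],[2.8,-0.1,18],[2.8,-0.1,20],[2.8,-0.1,20.5],[2.8,-0.1,20.5]],"grip":[5,5,5,5,5,5,5,5]}'; python3 cart.py x; python3 -c "
from h import *
goto([.6075,-.2428,-.013],10.4)"
```

```text
t: 30.83
position: [0.607, -0.2425, 0.0388]
tcp_rot: [-0.002, 0.64, 0.768, -0.001]
force: [-0.5, -0.5, 0.3]
finger_gap: 0.05
px [323. 253.] ztop 0.026 c 0.6058 -0.2324 size 21 14 long axis 10.2
px [323. 295.] ztop 0.0261 c 0.6097 -0.2529 size 21 13 long axis 11.0
px [310. 368.] ztop 0.0262 c 0.6117 -0.3102 size 35 22 long axis 82.6
[ 0.60816165 -0.24313441  0.04075387]
dp [ 0.05 -0.06  5.38] dr [-0.  0.  0.] jaw now 10.4 j6 -0.68
```

View pics/x_wrist.png

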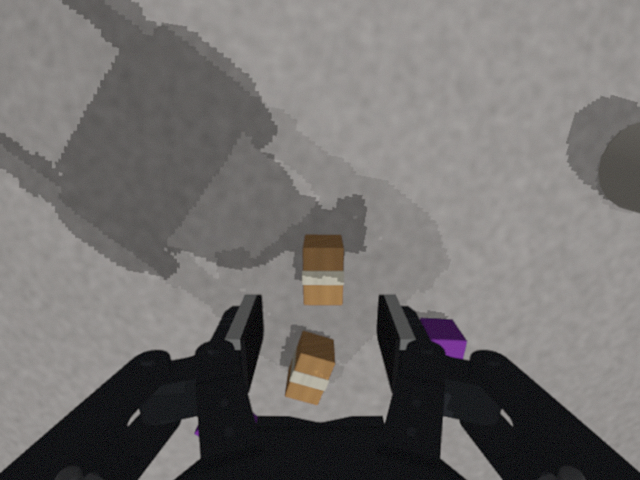

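The carton at (323,270) is centred between the fingers. Going down and gripping.

```bash
python3 -m inch '{"dr":[[0,0,0],[0,0,0],[0,0,0],[0,0,0],[0,0,0],[0,0,0],[0,0,0],[0,0,0],[0,0,0],[0,0,0],[0,0,0]],"dp":[[0,0,2],[0,0,4],[0,0,5],[0,0,5.3],[0,0,5.3],[0,0,5.3],[0,0,5.3],[0,0,5.3],[0,0,5.3],[0,0,5.3],[0,0,5.3]],"grip":[5,5,5,5,5,1.5,1.5,1.5,1.5,1.5,1.5]}'; python3 -m inch '{"dr":[[0,0,0],[0,0,0],[0,0,0],[0,0,0],[0,0,0],[0,0,0],[0,0,0],[0,0,0],[0,0,0],[0,0,0],[0,0,0]],"dp":[[0,0,-2],[0,0,-6],[0,0,-10],[0,0,-14],[0,0,-18],[0,0,-22],[0,0,-26],[0,0,-28],[0,0,-28],[0,0,-28],[0,0,-28]],"grip":[1.5,1.5,1.5,1.5,1.5,1.5,1.5,1.5,1.5,1.5,1.5]}'; python3 -c "
from h import *
u=np.array([np.cos(np.deg2rad(30.2)),np.sin(np.deg2rad(30.2))]); t=np.array([.573,.0175])+.025*u; print(t)
goto([t[0],t[1],.265],30.2)"; python3 cart.py y
```

```text
t: 31.8
position: [0.6092, -0.2437, -0.0104]
tcp_rot: [0.002, 0.64, 0.768, -0.0]
force: [0.3, 0.7, 6.0]
finger_gap: 0.0203
t: 32.72
position: [0.608, -0.2429, 0.2682]
tcp_rot: [0.0, 0.64, 0.768, -0.0]
force: [-0.1, -0.7, -1.6]
finger_gap: 0.0202
[0.59460687 0.0300755 ]
dp [27.09  3.61  0.3 ] dr [ -0.    0.  -19.8] jaw now 10.4 j6 -0.68
px [319. 282.] ztop 0.3046 c 0.6051 -0.2315 size 22 14 long axis 10.7
px [330. 373.] ztop 0.3047 c 0.6083 -0.2457 size 27 23 long axis -79.0
px [488. 365.] ztop 0.0785 c 0.7727 -0.3293 size 353 35 long axis -37.0
[ 0.60786915 -0.24278836  0.26754034]
```

View pics/y_wrist.png

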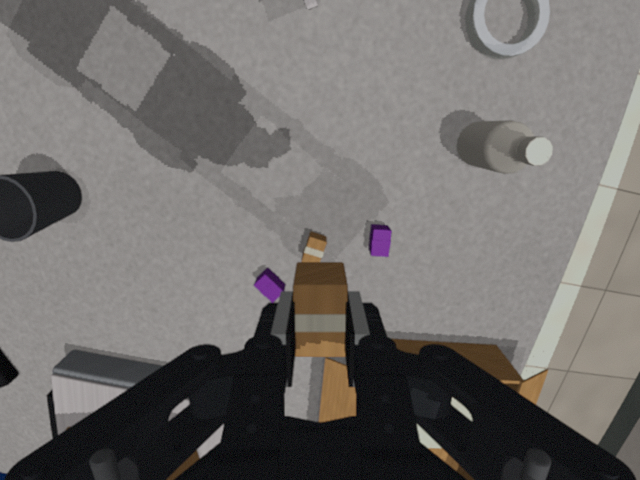

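C2 is held with its bottom at TCP+11 mm. Carry it to the column.

```bash
python3 -m inch '{"dr":[[0,0,-2],[0,0,-4],[0,0,-6],[0,0,-8],[0,0,-10],[0,0,-12],[0,0,-14],[0,0,-16],[0,0,-18],[0,0,-19.8],[0,0,-19.8]],"dp":[[2.7,0.4,-0.5],[5.6,0.7,-1],[8.6,1.1,-1],[11.6,1.5,-1],[14.6,1.9,-1],[17.6,2.3,-1],[20.6,2.7,-1],[23.6,3.1,-1],[26,3.5,-1],[27.1,3.6,0],[27.1,3.6,0]],"grip":[1.5,1.5,1.5,1.5,1.5,1.5,1.5,1.5,1.5,1.5,1.5]}'; python3 -c "
from h import *
goto([.5946,.03007,.175],30.2)"; python3 cart.py z1
```

```text
t: 33.68
position: [0.5928, 0.0331, 0.2643]
tcp_rot: [-0.003, 0.497, 0.868, -0.001]
force: [-0.5, -0.3, -1.2]
finger_gap: 0.0203
dp [-0.39  0.05  8.93] dr [-0.3 -0.2  0.3] jaw now 30.5 j6 -0.61
px [611.  64.] ztop 0.0794 c 0.7614 0.3089 size 74 37 long axis -49.2
px [320. 289.] ztop 0.3008 c 0.5861 0.043 size 22 14 long axis 28.9
px [320. 344.] ztop 0.3008 c 0.5962 0.0252 size 21 15 long axis 31.0
[0.59318233 0.03133005 0.26514163]
```

View pics/z1_wrist.png

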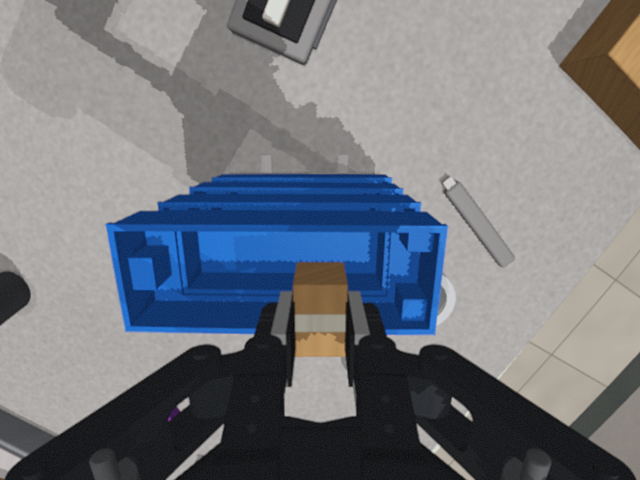

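The carton sits about 3 mm off the tool along its long side. I'll correct for that and lower it.

```bash
python3 -c "
from h import *
goto([.5963,.0271,.176],30.2)"
```

```text
dp [-0.55  0.1   8.91] dr [-0.3 -0.2  0.1] jaw now 30.3 j6 -0.6
```

```bash
python3 -m inch '{"dr":[[-0.3,-0.2,0],[-0.3,-0.2,0],[-0.3,-0.2,0],[-0.3,-0.2,0],[-0.3,-0.2,0],[-0.3,-0.2,0],[-0.3,-0.2,0],[-0.3,-0.2,0]],"dp":[[-0.5,0.1,0.5],[-0.5,0.1,2],[-0.5,0.1,4],[-0.5,0.1,6],[-0.5,0.1,7.5],[-0.5,0.1,8.5],[-0.5,0.1,8.8],[-0.5,0.1,8.9]],"grip":[1.5,1.5,1.5,1.5,1.5,1.5,1.5,1.5]}'; python3 -m inch '{"dr":[[0,0,0],[0,0,0],[0,0,0]],"dp":[[0,0,0],[0,0,0],[0,0,0.1]],"grip":[1.5,1.5,1.5]}'; python3 cart.py z2
```

```text
t: 34.4
position: [0.596, 0.0265, 0.1755]
tcp_rot: [-0.0, 0.498, 0.867, -0.0]
force: [-0.8, -0.1, 0.8]
finger_gap: 0.0202
t: 34.65
position: [0.5966, 0.0263, 0.1756]
tcp_rot: [0.001, 0.499, 0.867, 0.0]
force: [-0.7, -0.0, -0.1]
finger_gap: 0.0203
px [632.  39.] ztop 0.0214 c 0.7507 0.3003 size 20 10 long axis -50.1
px [320. 304.] ztop 0.2121 c 0.5907 0.0342 size 22 9 long axis 30.7
px [320. 344.] ztop 0.2121 c 0.5999 0.0182 size 21 14 long axis 30.9
[0.59639608 0.0264475  0.17513176]
```

View pics/z2_wrist.png

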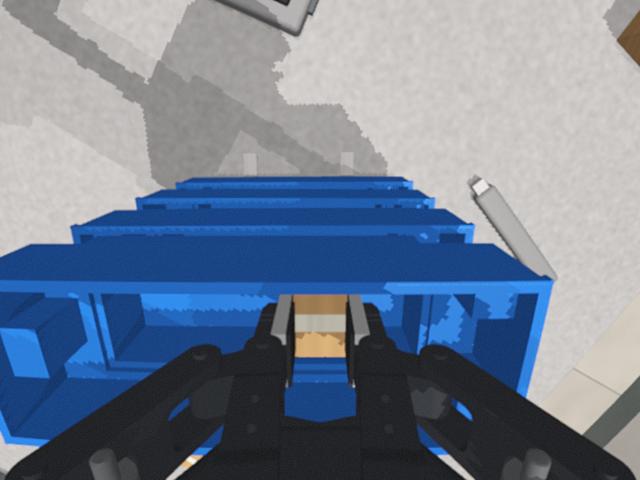

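```bash
python3 -m inch '{"dr":[[0,0,0],[0,0,0],[0,0,0],[0,0,0],[0,0,0],[0,0,0],[0,0,0],[0,0,0],[0,0,0],[0,0,0],[0,0,0]],"dp":[[0,0,0.1],[0,0,0.2],[0,0,0.2],[0,0,0.1],[0,0,0.1],[0,0,0.1],[0,0,-1],[0,0,-4],[0,0,-8],[0,0,-11],[0,0,-11]],"grip":[1.5,1.5,1.5,3.4,3.4,3.4,3.4,3.4,3.4,3.4,3.4]}'; python3 cart.py z3
```

```text
t: 35.62
position: [0.5988, 0.0264, 0.2927]
tcp_rot: [0.006, 0.498, 0.867, 0.003]
force: [0.7, 0.2, 0.9]
finger_gap: 0.034
px [603.  61.] ztop 0.0796 c 0.784 0.3064 size 113 66 long axis -47.5
px [315. 230.] ztop 0.2091 c 0.5944 0.0275 size 33 21 long axis -60.1
[0.59787397 0.02642336 0.2892534 ]
```

View pics/z3_wrist.png

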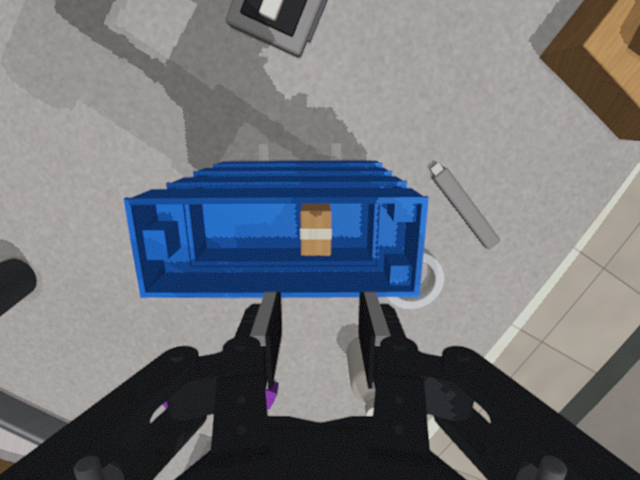

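C2 stands on the floor of the top tote. Back for C1, with a fresh look in case it was knocked.

```bash
python3 m1.py aa | grep -E "scene|side|0\.0[012][0-9]\]|brown \[(1|2)"; python3 -c "
from h import *
goto([.611,-.3107,.25],-7.6)"
```

```text
scene
 brown [556. 146.] 165 [0.235 0.598 0.004] [ 0.141  0.562 -0.001] [0.319 0.625 0.008]
 brown [518. 174.] 431 [0.348 0.477 0.003] [ 0.165  0.424 -0.002] [0.398 0.543 0.008]
 brown [170. 291.] 52 [ 0.614 -0.321  0.026] [ 0.603 -0.328  0.021] [ 0.624 -0.315  0.029]
 brown [181. 292.] 60 [ 0.616 -0.3    0.026] [ 0.604 -0.307  0.022] [ 0.626 -0.293  0.03 ]
side
 brown [248.  82.] 130 [ 0.861 -1.247  0.178] [ 0.626 -1.261  0.117] [0.88  0.04  0.404]
 brown [292. 118.] 36 [ 0.72  -1.702 -0.085] [ 0.708 -1.784 -0.092] [ 0.732 -1.528 -0.08 ]
 brown [448. 155.] 381 [ 0.149 -0.59   0.06 ] [ 0.096 -0.658  0.029] [ 0.179 -0.566  0.089]
 brown [571. 473.] 338 [0.212 0.434 0.004] [ 0.18   0.422 -0.002] [0.253 0.443 0.007]
dp [-29.89 -15.68   3.51] dr [ 0.   0.  37.8] jaw now 30.2 j6 -0.61
```

View pics/aa_scene.png

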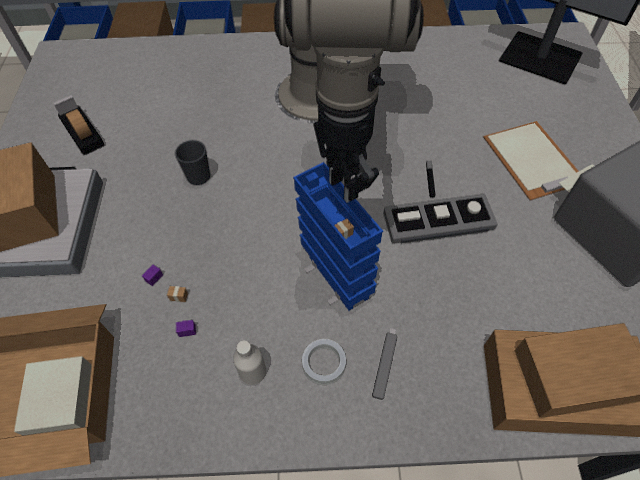

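The top tote holds C2 at (344,228) and C1 remains at (177,293). No third carton is visible anywhere on the bench.

```bash
python3 -m inch '{"dr":[[0,0,4],[0,0,8],[0,0,12],[0,0,16],[0,0,20],[0,0,24],[0,0,28],[0,0,32],[0,0,36],[0,0,37.8],[0,0,37.8]],"dp":[[-2.8,-1.5,0],[-5.8,-3,0],[-8.8,-4.6,0],[-11.8,-6.2,0],[-14.8,-7.8,0],[-17.8,-9.3,0],[-20.8,-10.9,0],[-24,-12.5,1],[-27,-14.2,2],[-29.9,-15.7,3.5],[-29.9,-15.7,3.5]],"grip":[5,5,5,5,5,5,5,5,5,5,5]}'; python3 cart.py ab; python3 -c "
from h import *
goto([.6115,-.3107,.04],-7.6)"
```

```text
t: 36.68
position: [0.608, -0.3163, 0.2431]
tcp_rot: [-0.004, 0.755, 0.656, -0.002]
force: [0.3, 0.4, -1.3]
finger_gap: 0.0501
px [325. 194.] ztop 0.0261 c 0.6117 -0.3107 size 33 21 long axis 81.7
px [547. 321.] ztop 0.0804 c 0.8174 -0.4519 size 447 174 long axis -41.1
px [463. 452.] ztop 0.0832 c 0.6907 -0.5083 size 425 53 long axis -69.5
px [ 22. 447.] ztop 0.09 c 0.3391 -0.45 size 519 10 long axis 35.8
px [173. 461.] ztop 0.1084 c 0.4792 -0.4648 size 383 39 long axis 54.2
[ 0.60878784 -0.31345952  0.2446763 ]
dp [ 0.26  0.37 20.47] dr [-0.4 -0.1 -0.3] jaw now -7.9 j6 -0.45
```

```bash
python3 -m inch '{"dr":[[-0.4,-0.1,-0.4],[-0.4,-0.1,-0.4],[-0.4,-0.1,-0.4],[-0.4,-0.1,-0.4],[-0.4,-0.1,-0.4],[-0.4,-0.1,-0.4],[-0.4,-0.1,-0.4],[-0.4,-0.1,-0.4]],"dp":[[0.3,0.3,3],[0.3,0.3,7],[0.3,0.3,11],[0.3,0.3,15],[0.3,0.3,18],[0.3,0.3,20],[0.3,0.3,20.5],[0.3,0.3,20.5]],"grip":[5,5,5,5,5,5,5,5]}'; python3 cart.py ac; python3 -c "
from h import *
goto([.6117,-.3107,-.013],-7.9)"
```

```text
t: 37.4
position: [0.6098, -0.3084, 0.0376]
tcp_rot: [-0.003, 0.751, 0.66, -0.0]
force: [0.2, 0.5, 0.3]
finger_gap: 0.0499
px [326. 256.] ztop 0.026 c 0.6133 -0.3 size 21 13 long axis -6.5
px [325. 298.] ztop 0.0262 c 0.6105 -0.3207 size 21 12 long axis -8.8
px [607. 408.] ztop 0.0587 c 0.7232 -0.3689 size 165 18 long axis -46.3
px [479. 464.] ztop 0.051 c 0.6791 -0.3871 size 130 6 long axis -71.4
[ 0.61096864 -0.30936999  0.03977752]
dp [-0.13  0.09  5.28] dr [-0.  -0.1  0.5] jaw now -7.4 j6 -0.45
```

View pics/ac_wrist.png

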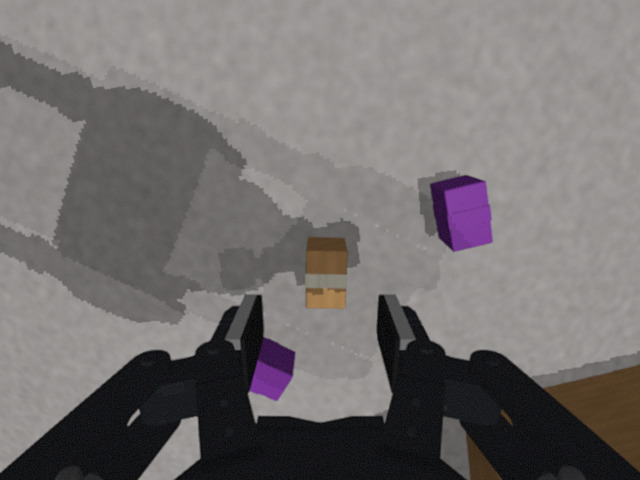

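The carton at (326,272) is centred and the purple block is clear of the finger. Grip.

```bash
python3 -m inch '{"dr":[[0,0,0.4],[0,0,0.4],[0,0,0.4],[0,0,0.4],[0,0,0.4],[0,0,0.4],[0,0,0.4],[0,0,0.4],[0,0,0.4],[0,0,0.4],[0,0,0.4]],"dp":[[-0.1,0.1,2],[-0.1,0.1,4],[-0.1,0.1,5],[-0.1,0.1,5.3],[-0.1,0.1,5.3],[-0.1,0.1,5.3],[-0.1,0.1,5.3],[-0.1,0.1,5.3],[-0.1,0.1,5.3],[-0.1,0.1,5.3],[-0.1,0.1,5.3]],"grip":[5,5,5,5,5,1.5,1.5,1.5,1.5,1.5,1.5]}'; python3 -m inch '{"dr":[[0,0,0],[0,0,0],[0,0,0],[0,0,0],[0,0,0],[0,0,0],[0,0,0],[0,0,0],[0,0,0],[0,0,0],[0,0,0]],"dp":[[0,0,-2],[0,0,-6],[0,0,-10],[0,0,-14],[0,0,-18],[0,0,-22],[0,0,-26],[0,0,-28],[0,0,-28],[0,0,-28],[0,0,-28]],"grip":[1.5,1.5,1.5,1.5,1.5,1.5,1.5,1.5,1.5,1.5,1.5]}'; python3 cart.py ad; python3 -c "
from h import *
u=np.array([np.cos(np.deg2rad(30.2)),np.sin(np.deg2rad(30.2))]); t=np.array([.573,.0175])-.025*u; print(t)
goto([t[0],t[1],.265],30.2)"
```

```text
t: 38.37
position: [0.6128, -0.311, -0.0113]
tcp_rot: [0.001, 0.754, 0.657, 0.001]
force: [0.0, 0.6, 6.0]
finger_gap: 0.0205
t: 39.28
position: [0.6117, -0.3106, 0.2672]
tcp_rot: [-0.0, 0.754, 0.657, 0.0]
force: [0.4, 0.0, -1.9]
finger_gap: 0.0203
px [520. 323.] ztop 0.0803 c 0.8046 -0.4603 size 463 196 long axis -37.1
px [320. 290.] ztop 0.3045 c 0.6125 -0.2997 size 22 14 long axis -7.5
px [320. 347.] ztop 0.3046 c 0.6095 -0.32 size 21 14 long axis -8.4
px [ 34. 439.] ztop 0.0897 c 0.3447 -0.4517 size 528 21 long axis 36.0
px [439. 451.] ztop 0.3759 c 0.6362 -0.3028 size 13 5 long axis -47.4
px [198. 454.] ztop 0.1337 c 0.492 -0.4504 size 358 15 long axis 57.1
[ 0.61152288 -0.31056686  0.26653491]
[0.55139313 0.0049245 ]
dp [ 30.44 -10.24   0.21] dr [ -0.   -0.1 -38. ] jaw now -7.8 j6 -0.45
```

```bash
python3 -m inch '{"dr":[[0,0,-3],[0,0,-7],[0,0,-11],[0,0,-15],[0,0,-19],[0,0,-23],[0,0,-27],[0,0,-31],[0,0,-35],[0,0,-38],[0,0,-38],[0,0,-38]],"dp":[[2.5,-0.8,-0.5],[5.5,-1.8,-1],[8.6,-2.9,-1],[11.7,-3.9,-1],[14.8,-5,-1],[17.9,-6,-1],[21,-7.1,-1],[24.1,-8.1,-1],[27.2,-9.2,-1],[30,-10.2,-1],[30.4,-10.2,0],[30.4,-10.2,0]],"grip":[1.5,1.5,1.5,1.5,1.5,1.5,1.5,1.5,1.5,1.5,1.5,1.5]}'; python3 cart.py ae; python3 -c "
from h import *
goto([.5514,.0049,.175],30.2)"
```

```text
t: 40.33
position: [0.5502, 0.0064, 0.2644]
tcp_rot: [-0.003, 0.497, 0.868, -0.0]
force: [-0.2, -0.7, -0.7]
finger_gap: 0.0202
px [626.  64.] ztop 0.0478 c 0.7541 0.3018 size 35 18 long axis -47.9
px [396. 250.] ztop 0.209 c 0.5931 0.0325 size 29 22 long axis -59.7
px [320. 291.] ztop 0.3018 c 0.5438 0.0158 size 22 14 long axis 31.1
px [320. 347.] ztop 0.3018 c 0.554 -0.0021 size 21 13 long axis 30.8
[0.55072729 0.00494739 0.26506088]
dp [-0.08  0.09  9.01] dr [-0.2 -0.2  0.1] jaw now 30.3 j6 -0.66
```

View pics/ae_wrist.png

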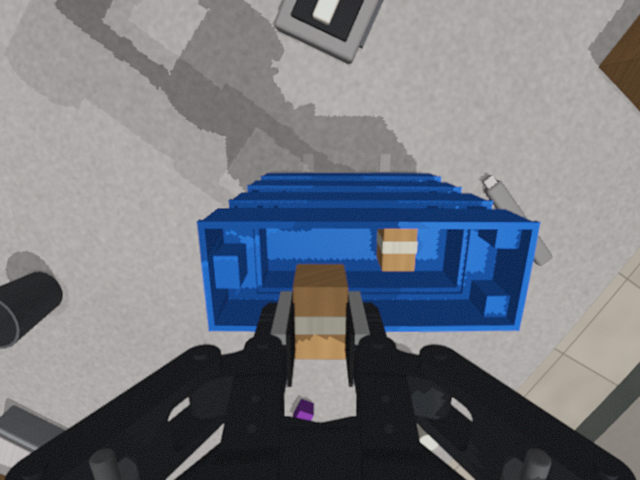

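```bash
python3 -m inch '{"dr":[[-0.2,-0.2,0],[-0.2,-0.2,0],[-0.2,-0.2,0],[-0.2,-0.2,0],[-0.2,-0.2,0],[-0.2,-0.2,0],[-0.2,-0.2,0],[-0.2,-0.2,0],[-0.2,-0.2,0]],"dp":[[-0.3,0.1,0.5],[-0.3,0.1,2],[-0.3,0.1,4],[-0.3,0.1,6],[-0.3,0.1,7.5],[-0.3,0.1,8.5],[-0.3,0.1,9],[-0.3,0.1,9.1],[-0.3,0.1,9.1]],"grip":[1.5,1.5,1.5,1.5,1.5,1.5,1.5,1.5,1.5]}'; python3 cart.py af
```

```text
t: 41.13
position: [0.553, 0.0024, 0.1742]
tcp_rot: [-0.0, 0.498, 0.867, 0.0]
force: [0.6, 0.4, -0.5]
finger_gap: 0.0207
px [320. 308.] ztop 0.2116 c 0.5476 0.0092 size 22 8 long axis 28.2
px [435. 326.] ztop 0.209 c 0.5973 0.0255 size 22 13 long axis 29.8
px [320. 347.] ztop 0.2116 c 0.5566 -0.0059 size 21 14 long axis 29.7
[0.55319595 0.00259818 0.17469872]
```

```bash
python3 -m inch '{"dr":[[0,0,0],[0,0,0],[0,0,0],[0,0,0],[0,0,0],[0,0,0],[0,0,0],[0,0,0],[0,0,0],[0,0,0],[0,0,0]],"dp":[[0,0,0.1],[0,0,0.2],[0,0,0.2],[0,0,0.1],[0,0,0.1],[0,0,0.1],[0,0,-1],[0,0,-4],[0,0,-8],[0,0,-11],[0,0,-11]],"grip":[1.5,1.5,1.5,3.4,3.4,3.4,3.4,3.4,3.4,3.4,3.4]}'; python3 cart.py ag;  python3 m1.py ag | grep blue; python3 -c "
from h import *
goto([.4484,.2625,.12],-6)"
```

```text
t: 42.1
position: [0.5557, 0.0023, 0.2918]
tcp_rot: [0.006, 0.498, 0.867, 0.003]
force: [0.1, 0.7, 0.2]
finger_gap: 0.034
px [618.  58.] ztop 0.0765 c 0.7581 0.3038 size 55 27 long axis -48.5
px [316. 231.] ztop 0.2092 c 0.5518 0.0027 size 34 21 long axis -60.8
px [385. 226.] ztop 0.2091 c 0.5924 0.0331 size 31 22 long axis -59.3
[0.55468087 0.00242083 0.28848837]
 blue [338. 236.] 7272 (np.float64(0.25100183877726584), (0.5747, 0.0174), (183, 66), 30.3, 594)
 blue [290. 221.] 12979 (np.float64(0.24867419517182843), (0.573, 0.0189), (183, 69), 29.9, 704)
dp [27.72  4.04 16.44] dr [ 0.  -0.  36.2] jaw now 30.2 j6 -0.66
```

View pics/ag_wrist.png

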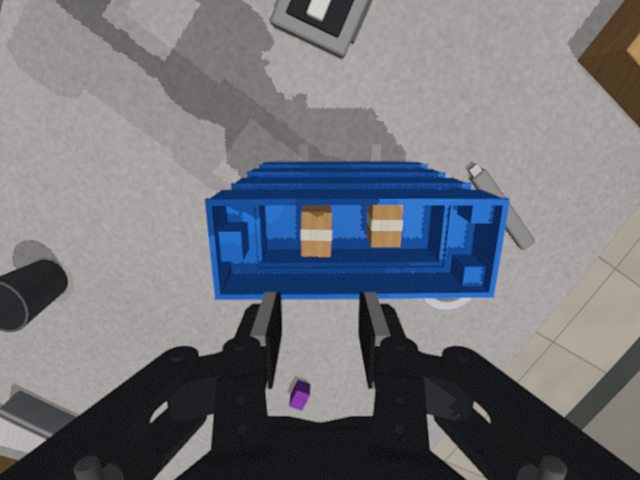

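View pics/ag_side.png

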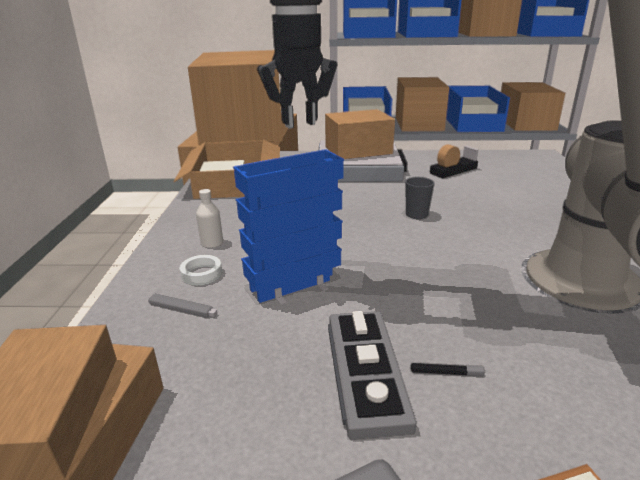

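View pics/ag_scene.png

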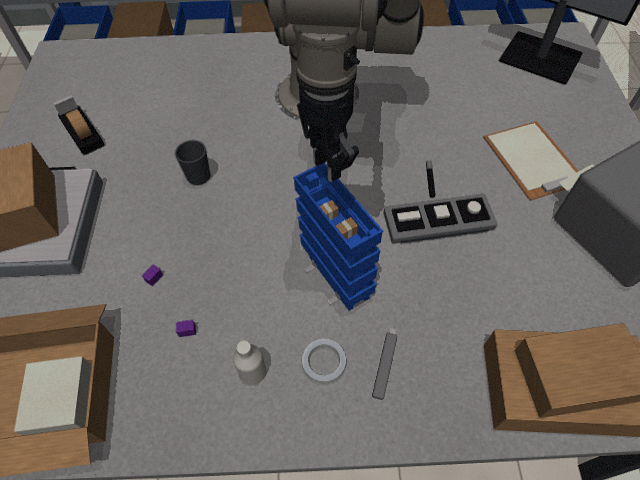

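The column is intact with both cartons upright on the top tote's floor (tops at 0.209). The scene view shows the two purple blocks and the bystanders where they were. Next, the square key.

```bash
python3 -m inch '{"dr":[[0,0,3],[0,0,6],[0,0,10],[0,0,14],[0,0,18],[0,0,22],[0,0,26],[0,0,30],[0,0,34],[0,0,36],[0,0,36],[0,0,36]],"dp":[[2.5,0.4,0],[5,0.8,0],[7.7,1.2,0],[10.4,1.6,0],[13.1,2,0],[15.8,2.4,0],[18.5,2.8,2],[21.2,3.2,5],[24,3.6,9],[27,4,13],[27.7,4,16],[27.7,4,16.4]],"grip":[0,0,0,0,0,0,0,0,0,0,0,0]}'; python3 -c "
from h import *
goto([.4484,.2625,.028],-6)
c,im,d=shot('wrist','ah')"
```

```text
t: 43.25
position: [0.4422, 0.2624, 0.1135]
tcp_rot: [-0.002, 0.741, 0.672, -0.006]
force: [-1.7, -0.8, -1.2]
finger_gap: 0.0
dp [0.11 0.72 8.54] dr [-0.6  0.3  0.4] jaw now -5.6 j6 0.48
```

View pics/ah_wrist.png

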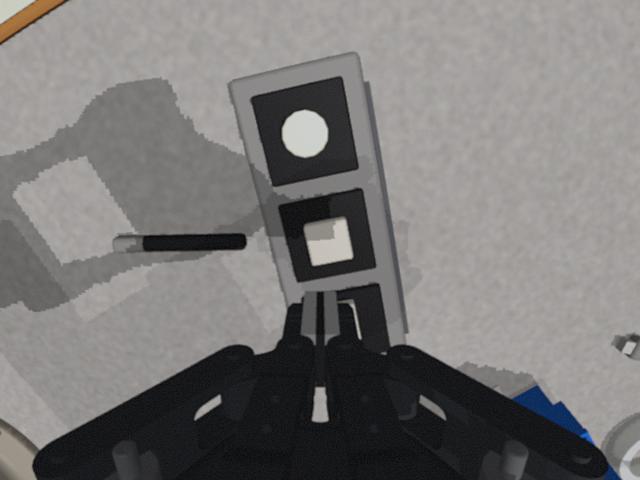

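```bash
python3 -m inch '{"dr":[[-0.6,0.3,0],[-0.6,0.3,0],[-0.6,0.3,0],[-0.6,0.3,0],[-0.6,0.3,0],[-0.6,0.3,0]],"dp":[[0.1,0.7,2],[0.1,0.7,5],[0.1,0.7,7.5],[0.1,0.7,8.4],[0.1,0.7,8.5],[0.1,0.7,8.5]],"grip":[0,0,0,0,0,0]}'; python3 -c "
from h import *
c,im,d=shot('wrist','ai');goto([.4484,.2625,.0125],-6)"
```

```text
t: 43.8
position: [0.4508, 0.2614, 0.0307]
tcp_rot: [0.0, 0.741, 0.671, 0.001]
force: [-0.1, 0.0, 0.2]
finger_gap: -0.0002
dp [ 0.04 -0.29  1.88] dr [ 0.2 -0.1  0.3] jaw now -5.7 j6 0.48
```

View pics/ai_wrist.png

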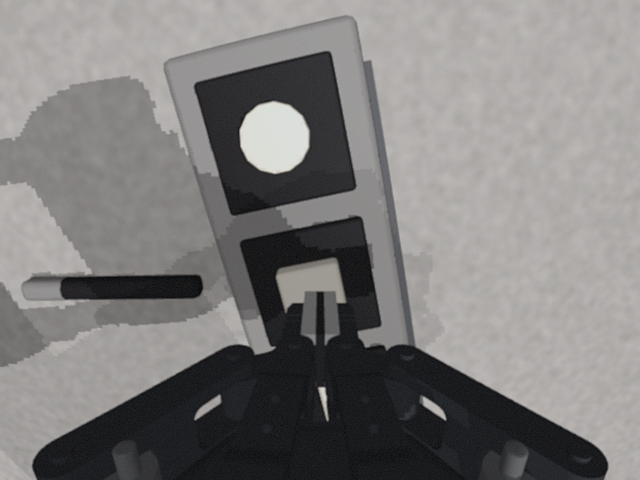

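```bash
python3 -m inch '{"dr":[[0,0,0],[0,0,0],[0,0,0],[0,0,0],[0,0,0],[0,0,0],[0,0,0]],"dp":[[0,-0.3,0.5],[0,-0.3,1],[0,-0.3,1.4],[0,-0.3,1.7],[0,-0.3,1.9],[0,-0.3,1.9],[0,-0.3,1.9]],"grip":[0,0,0,0,0,0,0]}'; python3 -c "
from h import *
for i in range(3): env.read_camera('side'); s=env.observe(); print(s['position'],s['force'])"
```

```text
t: 44.43
position: [0.4487, 0.2623, 0.0128]
tcp_rot: [0.001, 0.741, 0.671, 0.002]
force: [-0.7, -0.8, 6.2]
finger_gap: 0.0004
[0.44870286 0.26226098 0.0128419 ] [-0.54294538 -0.33189454  6.41671448]
[0.44865013 0.26227679 0.0128211 ] [0.26285013 0.48471703 5.82143667]
[0.44866965 0.26225577 0.0128298 ] [ 0.22283596 -0.11445674  6.81963272]
```

The square key is fully down at 6.4 N. Lift off and go to the bar key.

```bash
python3 -m inch '{"dr":[[0,0,0],[0,0,0],[0,0,0],[0,0,0]],"dp":[[0,0,-1.5],[0,0,-4],[0,0,-5],[0,0,-5]],"grip":[0,0,0,0]}'; python3 -c "
from h import *
goto([.4566,.188,.032],-6)"
```

```text
t: 44.92
position: [0.45, 0.2629, 0.0649]
tcp_rot: [0.002, 0.741, 0.671, 0.004]
force: [-0.1, 0.7, -0.0]
finger_gap: -0.0001
dp [-7.4   1.37  3.27] dr [ 0.5 -0.2  0.4] jaw now -5.6 j6 0.48
```

```bash
python3 -m inch '{"dr":[[0.5,-0.2,0.4],[0.5,-0.2,0.4],[0.5,-0.2,0.4],[0.5,-0.2,0.4],[0.5,-0.2,0.4],[0.5,-0.2,0.4],[0.5,-0.2,0.4]],"dp":[[-3,0.5,0],[-6,1,0],[-7.4,1.4,0],[-7.4,1.4,1.5],[-7.4,1.4,3],[-7.4,1.4,3.3],[-7.4,1.4,3.3]],"grip":[0,0,0,0,0,0,0]}'; python3 -c "
from h import *
c,im,d=shot('wrist','aj');goto([.4566,.188,.0125],-6)
c,im,d=shot('side','aj');cv2.imwrite('pics/aj_z.png',cv2.resize(im[280:430,290:440,::-1],(600,600),interpolation=cv2.INTER_CUBIC))"
```

```text
t: 45.5
position: [0.4556, 0.1876, 0.0301]
tcp_rot: [-0.001, 0.743, 0.669, -0.002]
force: [-0.5, 0.1, -0.5]
finger_gap: 0.0
dp [0.01 0.04 1.84] dr [-0.2  0.  -0. ] jaw now -6.0 j6 0.34
```

View pics/aj_wrist.png

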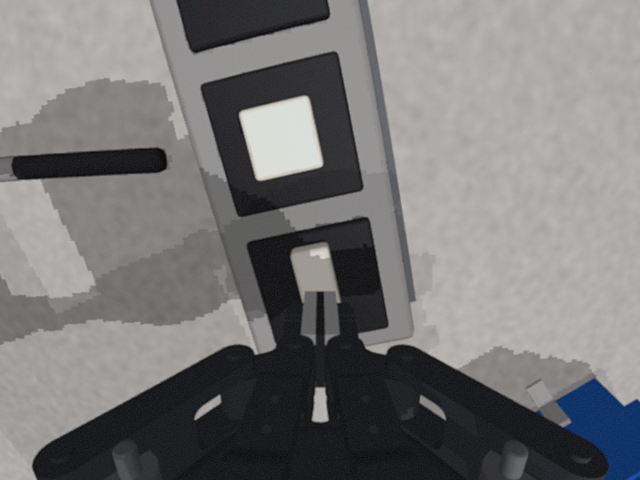

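View pics/aj_z.png

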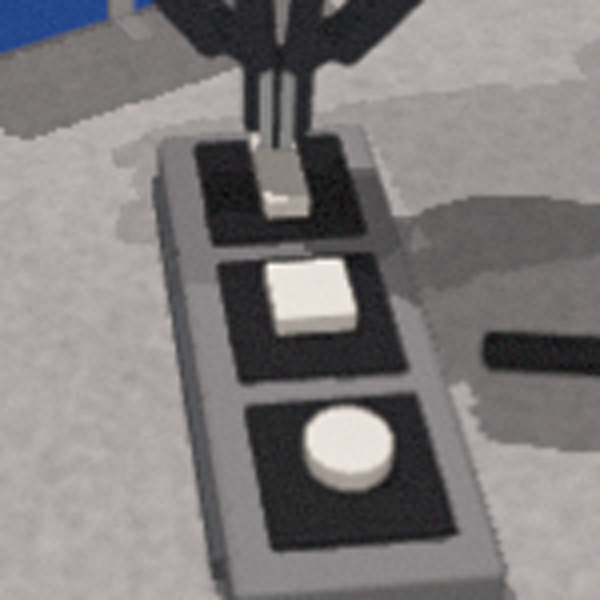

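```bash
python3 -m inch '{"dr":[[0,0,0],[0,0,0],[0,0,0],[0,0,0],[0,0,0],[0,0,0],[0,0,0]],"dp":[[0,0,0.5],[0,0,1],[0,0,1.4],[0,0,1.7],[0,0,1.85],[0,0,1.85],[0,0,1.85]],"grip":[0,0,0,0,0,0,0]}'; python3 -c "
from h import *
c,im,d=shot('side','ak');cv2.imwrite('pics/ak_z.png',cv2.resize(im[280:430,290:440,::-1],(600,600),interpolation=cv2.INTER_CUBIC))
for i in range(3): env.read_camera('side'); s=env.observe(); print(s['position'],s['force'])"
```

```text
t: 46.18
position: [0.4569, 0.1883, 0.0133]
tcp_rot: [-0.001, 0.743, 0.669, -0.0]
force: [-0.4, 1.9, 4.2]
finger_gap: 0.0003
[0.45694495 0.1883281  0.01335416] [-0.27718904  1.61864575  4.21622662]
[0.45697284 0.18830706 0.0133583 ] [0.41732558 1.90067858 4.39912073]
[0.45694964 0.18831038 0.01332157] [-0.60350736  1.77285834  4.13283648]
```

View pics/ak_z.png

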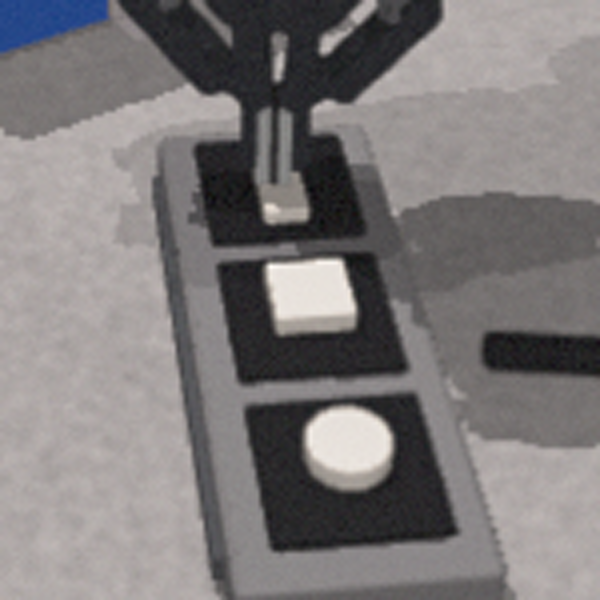

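Force is 4.2 N, so the key is down but perhaps not bottomed. I'll press 1.2 mm further to be sure.

```bash
python3 -m inch '{"dr":[[0,0,0],[0,0,0],[0,0,0],[0,0,0]],"dp":[[0,0,0.12],[0,0,0.15],[0,0,0.15],[0,0,0.15]],"grip":[0,0,0,0]}'; python3 -c "
from h import *
for i in range(3): env.read_camera('side'); s=env.observe(); print(s['position'],s['force'])"
```

```text
t: 46.72
position: [0.457, 0.1884, 0.0127]
tcp_rot: [-0.0, 0.743, 0.669, 0.0]
force: [-2.5, 1.8, 13.1]
finger_gap: 0.0003
[0.45701307 0.18834709 0.01267742] [-1.82137501  0.60559796 12.37462376]
[0.45699064 0.18833445 0.01265114] [-3.16803398  1.7092661  12.87404717]
[0.4570263  0.18834302 0.01267855] [-2.20763268  0.51697231 12.46536222]
```

The key is bottomed out at 12 N. Lift away and do the final checks.

```bash
python3 -m inch '{"dr":[[0,0,0],[0,0,0],[0,0,0],[0,0,0],[0,0,0],[0,0,0],[0,0,0],[0,0,0],[0,0,0]],"dp":[[0,0,-2],[0,0,-6],[0,0,-10],[0,0,-14],[0,0,-18],[0,0,-20],[0,0,-20],[0,0,-20],[0,0,-20]],"grip":[0,0,0,0,0,0,0,0,0]}'; python3 m1.py al | grep blue; python3 - <<'E'
from h import *
c=env.calibration('scene'); im,d=env.read_camera('scene')
for n,p in(("bar",(.4566,.188,.041)),("sq",(.4484,.2625,.041)),("round",(.44,.337,.041))):
    u,v=proj(c,[p])[0].round().astype(int); print(n,u,v,im[v,u],deproj(c,[(u,v)],[d[v,u]])[0].round(4))
c,im,d=shot('wrist','al'); print(env.observe()['force'])
E
```

```text
t: 47.62
position: [0.4562, 0.1878, 0.2112]
tcp_rot: [-0.001, 0.743, 0.669, -0.001]
force: [-0.3, 0.7, -0.1]
finger_gap: -0.0
 blue [338. 235.] 7378 (np.float64(0.2511351365965043), (0.5748, 0.0176), (183, 67), 30.6, 621)
 blue [288. 223.] 12544 (np.float64(0.2482326660710834), (0.5425, 0.0932), (227, 161), -60.2, 609)
bar 409 215 [157 152 146] [0.4553 0.1885 0.0376]
sq 442 210 [175 172 166] [0.4482 0.2624 0.0417]
round 474 206 [177 173 166] [0.4392 0.3364 0.0395]
[ 0.32732903 -0.03119974 -0.1772406 ]
```

View pics/al_scene.png

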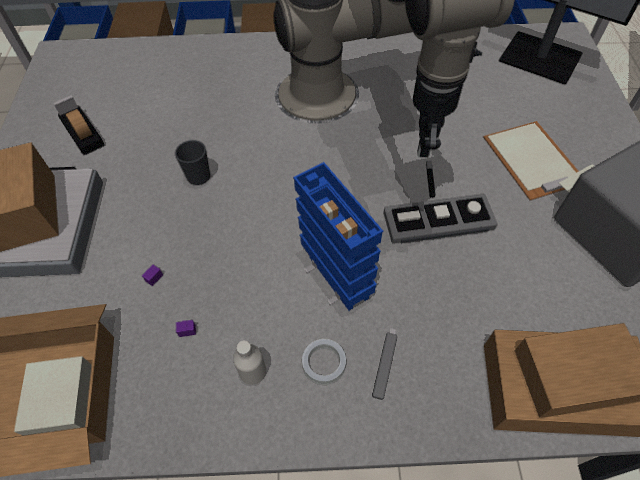

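View pics/al_side.png

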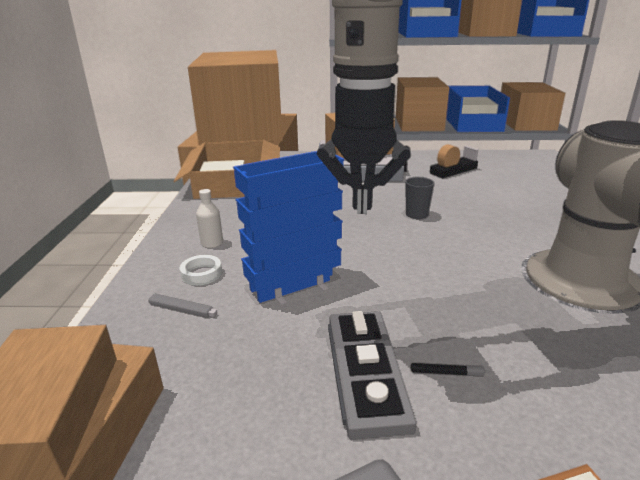

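```bash
python3 - <<'E'
from h import *
c=env.calibration('scene'); im,d=env.read_camera('scene')
for n,p in(("bar",(.4566,.188,.041)),("sq",(.4484,.2625,.041)),("round",(.44,.337,.041))):
    u,v=proj(c,[p])[0].round().astype(int); uv=[(u+i,v+j) for i in range(-4,5) for j in(-2,-1,0,1)]
    print(n,np.median(deproj(c,uv,[d[b,a] for a,b in uv])[:,2]).round(4))
env.job_done()
E
```

```text
bar 0.0418
sq 0.042
round 0.042
the job is handed in; nothing more can be done
```

The job is finished and handed in at about 48 s of the 210 s allowed. No verdict was reported.

**What I did**
- I pressed the round key fully down and released it.
- I took tote1 out of the bottom tote, turned it 180° and stacked it. The left tote went on as level 2 and the right tote as level 3, each turned end for end against the one below.
- I set both banded cartons in the top tote. Only two were on the bench, besides the purple look-alikes.
- I pressed the square key and let it up, then pressed the long bar key.

**Last checks**
- **Column:** the rims measured 131, 191 and 251 mm as each tote went on, matching the 60 mm steps. The top tote's centre is within about 3 mm of where tote1 sat nested in the bottom tote, and its yaw is 30.2° ± 0.5°.
- **Cartons:** both stand upright on the top tote's floor, tops at 209 mm against a rim of 251 mm.
- **Keys:** all three are up at about 42 mm. When pressed, the round, square and bar keys read 8, 6.4 and 12 N.
- **Surroundings:** the bystanders and purple blocks look unmoved in the pictures. The robot was clear of everything at hand-in.

**What disagreed**
- The fingertips really end about 21 mm short of the reported TCP. Because of this, the first press on the round key took several extra steps down, and I allowed for the offset in every later height.
- After level 3 the scene camera first read a top rim about 100 mm wide, because the gripper was in the view. The later clean views from both cameras agreed with the wrist camera.
- In the last side view the gripper was close to the column and spoilt the outline there (227 × 161 mm), so the final column reading comes from the scene camera.

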